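Rack the drifts and shut the kit drawer

TASK

Tidy the kit drawer: move the wooden offcut out of the drawer into the grey offcut tray, put every orange-handled drift lying on the bench into the drawer's rack, one to a hole, its rod pushed through both plates until the handle is up against the front plate, and push the drawer fully home. Leave the other things on the bench where they are.

Things in the scene. Friction and masses are not known exactly. Their poses are not given: they have to be found in the camera images.
- rack (a point): Rack fixed in the drawer: 2 upright aluminium plates (rack x 0 to 10 and 38 to 48), 330 wide, tops 95 above the bench, each with 5 holes 16 in diameter at rack y -132, -66, 0, 66, 132, in line front to rear. Point: front face of the front plate, mid row, at hole-axis height (75 above the bench). x along the holes into the cabinet, y along the row, z up. Any hole may be used.
- drawer (a joint): Drawer slide, m: 0 = fully home at its stop, 0.13 to 0.16 open at the start, 0.17 at most. Closing moves it along the rack's +x. Takes 5 N to move, stays where left.
- cabinet: Fixed blue cabinet, 390 wide, 190 deep, 128 tall. Origin: under the middle of its front face (robot side), on the bench; x into the cabinet, as the rack's x. The drawer with its rack slides in under the roof (underside 116 above the bench).
- drawer_bar (a point): Middle of the drawer's horizontal steel bar handle: 120 long along rack y, about 10 thick, 28 above the bench, 35 in front of the drawer front's outer face (at rack x -130). Drawer front: 18 thick, inner face at rack x -77; side walls: outer faces at rack y +-175, 8 thick; all their tops at most 46 above the bench.
- offcut_mid (a point): Centre of a pale wooden offcut 40 x 40 x 65 (65 along its z), under 0.1 kg, standing upright on the drawer floor (16 above the bench) between drawer front and rack, in the way of the holes.
- tray_floor (a point): Centre of the inner floor of the grey offcut tray: open box 120 x 120 outside, 40 tall, walls and floor 5 thick, fixed on the bench; x and y along its sides.
- drift1_grip (a point): Drift 1 of up to 5 alike (None if absent): orange square handle 64 long, 30 x 30, this point at its centre, x along the tool to the tip. A steel rod 12 in diameter runs on 64 from the handle's front face, the last 12 tapering to 6 (tip at x 96). 0.12 to 0.2 kg; lies flat on its handle on the bench, rod 15 up, tip roughly away from the robot.
- drift2_grip (a point): Drift 2 of up to 5 alike (None if absent): orange square handle 64 long, 30 x 30, this point at its centre, x along the tool to the tip. A steel rod 12 in diameter runs on 64 from the handle's front face, the last 12 tapering to 6 (tip at x 96). 0.12 to 0.2 kg; lies flat on its handle on the bench, rod 15 up, tip roughly away from the robot.
- drift3_grip (a point): Drift 3 of up to 5 alike (None if absent): orange square handle 64 long, 30 x 30, this point at its centre, x along the tool to the tip. A steel rod 12 in diameter runs on 64 from the handle's front face, the last 12 tapering to 6 (tip at x 96). 0.12 to 0.2 kg; lies flat on its handle on the bench, rod 15 up, tip roughly away from the robot.
- drift4_grip (a point): Drift 4 of up to 5 alike (None if absent): orange square handle 64 long, 30 x 30, this point at its centre, x along the tool to the tip. A steel rod 12 in diameter runs on 64 from the handle's front face, the last 12 tapering to 6 (tip at x 96). 0.12 to 0.2 kg; lies flat on its handle on the bench, rod 15 up, tip roughly away from the robot.
- drift5_grip (a point): Drift 5 of up to 5 alike (None if absent): orange square handle 64 long, 30 x 30, this point at its centre, x along the tool to the tip. A steel rod 12 in diameter runs on 64 from the handle's front face, the last 12 tapering to 6 (tip at x 96). 0.12 to 0.2 kg; lies flat on its handle on the bench, rod 15 up, tip roughly away from the robot.
- spray: Bystander, leave alone: closed blue spray bottle, 60 across, 170 tall; origin under its middle.
- jar: Bystander, leave alone: closed glass jar, 64 across, 75 tall; origin under its middle.
- wrench: Bystander, leave alone: steel wrench lying flat; origin under its middle.
- screwdriver: Bystander, leave alone: screwdriver lying flat; origin under its middle.
- sandblock: Bystander, leave alone: cork sanding block 100x60x30; origin under its middle.
There are look-alikes about, which are no part of the job. Leave any blue or pink look-alike of the part that bears drift4_grip alone.

How it is judged:
At the end, for the whole second after the job is handed in: Drawer within 5 mm of its stop; each drift through both plates of the rack, handle centre at most 47 mm before the front plate, 11 mm below to 8 mm above the hole axes, within 0.16 rad of them; offcut centre within 55 mm of the tray middle each way, under 50 mm above its floor and at rest (value of joint drawer below 0.005 m and x of each of drift1_grip, drift2_grip, drift3_grip, drift4_grip, drift5_grip in the frame of rack above -0.047 m and y of drift1_grip in the frame of rack between -0.15 and 0.15 m and z of drift1_grip in the frame of rack between -0.011 and 0.008 m and angle between the x axis of each of drift1_grip, drift2_grip, drift3_grip, drift4_grip, drift5_grip and the x axis of rack, either way round below 0.16 rad and y of drift2_grip in the frame of rack between -0.15 and 0.15 m and z of drift2_grip in the frame of rack between -0.011 and 0.008 m and y of drift3_grip in the frame of rack between -0.15 and 0.15 m and z of drift3_grip in the frame of rack between -0.011 and 0.008 m and y of drift4_grip in the frame of rack between -0.15 and 0.15 m and z of drift4_grip in the frame of rack between -0.011 and 0.008 m and y of drift5_grip in the frame of rack between -0.15 and 0.15 m and z of drift5_grip in the frame of rack between -0.011 and 0.008 m and x of offcut_mid in the frame of tray_floor between -0.055 and 0.055 m and y of offcut_mid in the frame of tray_floor between -0.055 and 0.055 m and z of offcut_mid in the frame of tray_floor below 0.05 m and linear speed of offcut below 0.03 m/s); the robot touches nothing.
It fails at once if a bystander on the bench was moved more than 40 mm (distance of any of spray, jar, wrench, screwdriver, sandblock from where it was at the start of the episode above 0.04 m).
Of drift1, drift2, drift3, drift4, drift5 only 3 to 5 are there at a start; the rules pass over those that are not, and their reading is None.
At some moment in a run one of drift1, drift2, drift3, drift4, drift5 may be knocked a few centimetres aside while the robot is not near it.
Once in a run the grip may slacken for a moment while it holds something.
It also fails if it takes over 210 s, if anything falls off the work surface, if the arm or the gripper's body presses on something with over 40 N, if the wrist force passes 120 N, or if a joint passes its speed limit or range.

ROBOT

A 7-joint arm with a two-finger parallel gripper is mounted at the origin on the work surface. World frame = base frame: x ahead of the robot, y to its left, z up, the work surface at z = 0. Lengths are in m, angles in rad, forces in N, time in s.
With the tool pointing down it reaches from about 0.425 to 0.875 m from the base axis. Payload 8.4 kg.
Tool frame: the origin (TCP) lies midway between the tips of the shut fingers; the grasp point (between the pads) lies 19 mm behind it; y points along the fingers, x is the direction in which the jaws open and shut, and the axes are right-handed (so a half turn about y gives the same grasp; the last joint's range is limited). The gripper opens to 87 mm and grips with 3 to 60 N. Pads are 19 mm wide; open, the fingers measure 117 mm over their backs; the gripper's body (75 mm by 190 mm) begins 51 mm behind the grasp point.
Start: joints at [-1.407, 0.333, 0.04, 1.465, -0.013, 1.343, -0.059], TCP at [0.169, 0.628, 0.223] pointing down, gripper open.
Joint ranges: [-2.58, 2.58], [-0.38, 2.09], [-1.3, 1.39], [0.25, 2.4], [-1.5, 4.64], [0.08, 2.09], [-2.65, 2.65]. Speed limits (rad/s): [2.22, 2.22, 2.79, 2.79, 3.14, 3.14, 3.14].

INTERFACE

Orientations are given as [roll, pitch, yaw] about the fixed x, y, z axes, in that order (R = Rz(yaw) Ry(pitch) Rx(roll)).
In Python, from cell import * gives the robot as it stands.
- The arm moves only by the tool play_rows, never from a script. Its argument "rows" is a list that holds one entry, the list of rows, each a list of 5 numbers: the shift along the tool's x, y, z in mm, then the turn about the tool's y in degrees, then the opening, from 0 (shut) to 1 (fully open). A call has 1 to 5 rows; each row shifts and turns the pose as measured when the row begins, along the tool's axes as they then stand; what a row does not reach is not made up. A row lasts 1/8 s, in which the tool goes at most 62.5 mm and 10.7 degrees, less where a joint would pass 70% of its speed; a pose out of reach is approached as far as the arm can. A call is refused whole if a number of a shift passes 62.5 or a number of a turn 10.7, either way. A call with a gripper value outside its range is refused whole. The fingers move at their own pace and stop on an object; the grip force is fixed at half the most. Time passes only in rows, so rows that do not move let the fingers close. It gives the time, the measured TCP pose, the force and the opening at its end, in the units of the state.
- state(): the state, without advancing time (a new reading comes with each control period).
- get_image(name): name is "scene" or "top"; returns the picture (420x560x3 uint8, blue, green, red); there is no depth.
- camera_params(name): a dict with "fx", "fy", "cx", "cy" (pixels), "distortion" ([k1, k2, p1, p2, k3] as OpenCV has them; the pictures are not rectified), "T" (4x4, takes a point from camera to world coordinates). Camera axes: x right, y up, looking along -z (the intrinsics and any distortion apply to the point x, -y, -z); pixel columns grow to the right and rows downward; lengths in m; the calibration is good to about 2 mm. A picture is of the moment at which its call begins. camera_params takes no time and is no camera call.
- job_done(): hands the job in, once; it reports no verdict.
The state is a dict: "time": time; "qpos": joint angles; "qvel": joint speeds; "tau": joint torques, N m; "eef_pos": TCP position; "eef_rot": TCP orientation; "force": force on the tool from outside, world axes, zero at the start; "torque": the same for the moment, N m; "opening": opening from 0.0 (shut) to 1.0 (fully open).
Only numpy, scipy, OpenCV 4.12 (cv2) and the standard library are available. Lean on these libraries where they do the work, as an engineer would, in place of code of your own. Each camera call takes 0.05 s, during which the arm holds its last target.

## Working session

There is one attempt and no reset: what is moved stays moved. The work goes in short steps, Python scripts to look and compute and a tool call to move; the robot and the scene stay as the last step left them, time stands still between calls to the robot, and variables do not carry over. Pictures are saved under pics/ and viewed, and the job is handed in when it is done.

Besides the shell and the picture viewer there is one more tool, called after ">>>" by a JSON object that holds its "op" and its "data". play_rows: Moves the arm, as the interface text tells. Its arguments: {"type":"object","properties":{"rows":{"type":"array"}},"required":["rows"]}

```bash
ls -la; mkdir -p pics; python3 - <<'E'
from cell import *
import cv2
print(state())
for n in("scene","top"):
    im=get_image(n); cv2.imwrite(f"pics/{n}0.png",im); print(n,camera_params(n))
E
```

```text
total 12
drwxr-xr-x  3 agent agent 4096 Dec  7 15:20 .
drwxr-xr-x 23 root  root  4096 Dec  7 15:19 ..
drwxr-xr-x  2 agent agent 4096 Dec  7 15:20 pics
{'time': 0.0, 'qpos': array([-1.40719702,  0.33391696,  0.0398695 ,  1.4662665 , -0.01338141,
        1.34330222, -0.05846457]), 'qvel': array([-9.66183287e-04, -5.38629115e-05, -5.36449325e-04, -1.09413763e-04,
       -3.23005443e-04, -1.56052570e-03, -2.52354552e-04]), 'tau': array([ 1.14754680e-04, -6.56349492e+01,  1.33492392e+00, -4.03819585e+01,
       -6.00044243e-02,  4.45974560e-02,  1.59991582e-04]), 'eef_pos': array([0.16877075, 0.62722158, 0.22165764]), 'eef_rot': array([-1.57092364,  0.00162237,  1.30802346]), 'force': array([-1.00030967,  0.93587039,  0.44953367]), 'torque': array([ 0.0246152 ,  0.00112137, -0.00310415]), 'opening': 0.9971841203409503}
scene {'fx': 401.18831019597576, 'fy': 401.18831019597576, 'cx': 281.01281415748394, 'cy': 209.82043993389271, 'distortion': array([-0.08971336,  0.        ,  0.        ,  0.        ,  0.        ]), 'T': array([[-0.26704224, -0.5306057 ,  0.80445387,  1.57916903],
       [ 0.96365302, -0.15381066,  0.21843794,  0.30072756],
       [ 0.00782917,  0.83354656,  0.55239373,  0.80084998],
       [ 0.        ,  0.        ,  0.        ,  1.        ]])}
top {'fx': 406.454255176378, 'fy': 406.454255176378, 'cx': 284.4195242705652, 'cy': 206.93150012206678, 'distortion': array([-0.06764153,  0.        ,  0.        ,  0.        ,  0.        ]), 'T': array([[ 0.00194933,  0.99253809, -0.12191937,  0.38761115],
       [-0.99998062,  0.00265558,  0.00563054,  0.02230927],
       [ 0.00591229,  0.12190603,  0.99252404,  1.2443471 ],
       [ 0.        ,  0.        ,  0.        ,  1.        ]])}
```

View pics/scene0.png

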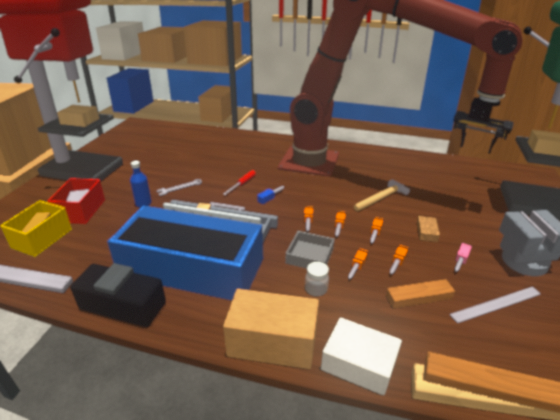

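View pics/top0.png

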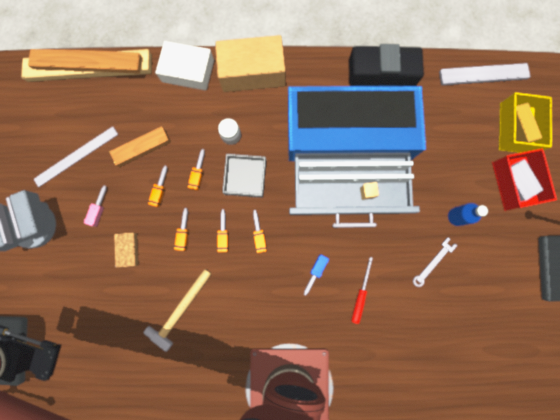

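```bash
cat > h.py <<'E'
import cv2, numpy as np, math
from cell import *
def ray(n,uv):
    P=camera_params(n);K=np.array([[P['fx'],0,P['cx']],[0,P['fy'],P['cy']],[0,0,1]])
    u=cv2.undistortPoints(np.array(uv,float).reshape(-1,1,2),K,np.array(P['distortion'])).reshape(-1,2)
    d=np.c_[u[:,0],-u[:,1],-np.ones(len(u))]@P['T'][:3,:3].T
    return P['T'][:3,3],d
def onz(n,uv,z):
    o,d=ray(n,uv); return o+d*((z-o[2])/d[:,2])[:,None]
def proj(n,X):
    P=camera_params(n);K=np.array([[P['fx'],0,P['cx']],[0,P['fy'],P['cy']],[0,0,1]])
    c=(np.array(X,float).reshape(-1,3)-P['T'][:3,3])@P['T'][:3,:3]
    c=c*[1,-1,-1]
    return cv2.projectPoints(c,np.zeros(3),np.zeros(3),K,np.array(P['distortion']))[0].reshape(-1,2)
def crop(im,x0,y0,x1,y1,s,name):
    cv2.imwrite(name,cv2.resize(im[y0:y1,x0:x1],None,fx=s,fy=s,interpolation=cv2.INTER_CUBIC))
def st():
    s=state(); print('t%.2f'%s['time'],'pos',np.round(s['eef_pos']*1000,1),'yaw',round(math.degrees(s['eef_rot'][2]),2),'rp',np.round(np.degrees(s['eef_rot'][:2]),1),'F',np.round(s['force'],1),'op',round(s['opening'],3))
    return s
def go(x,y,z,yawdeg):
    "shift in tool axes (mm) to a target TCP; total"
    s=state();p=s['eef_pos']*1000;ya=s['eef_rot'][2]
    dx,dy,dz=np.array([x,y,z])-p
    a=math.cos(ya);b=math.sin(ya)
    print('tool dx %.1f dy %.1f dz %.1f turn %.2f'%(dx*a+dy*b,-dz,-dx*b+dy*a,-(yawdeg-math.degrees(ya))))
def drifts(im=None):
    if im is None: im=get_image('top')
    hsv=cv2.cvtColor(im,cv2.COLOR_BGR2HSV)
    m=cv2.inRange(hsv,(5,190,190),(22,255,255)) 
    return im,m
E
python3 - <<'E'
from h import *
im=cv2.imread('pics/top0.png')
crop(im,280,75,440,235,5,'pics/rack.png') if 0 else crop(im,280,80,430,230,4,'pics/rack.png')
crop(im,80,130,280,260,4,'pics/dr.png')
_,m=drifts(im)
n,l,s,c=cv2.connectedComponentsWithStats(m)
for i in range(1,n):
    if s[i][4]>15: print(s[i],c[i])
E
```

```text
[514 148  30   6  50] [529.58 150.74]
[192 167  10   5  19] [196.21052632 169.10526316]
[188 171   9  13  25] [190.64 175.84]
[197 173   4  12  20] [198.75 178.85]
[153 184  10   5  21] [157.14285714 185.9047619 ]
[187 186  11   4  23] [192.         187.47826087]
[149 188  10  13  31] [151.80645161 193.25806452]
[157 190   5  12  21] [159.42857143 195.28571429]
[148 202  10   5  23] [151.91304348 204.2173913 ]
[175 233   5  12  19] [175.84210526 237.42105263]
[184 234   3  12  19] [184.89473684 239.42105263]
```

View pics/rack.png

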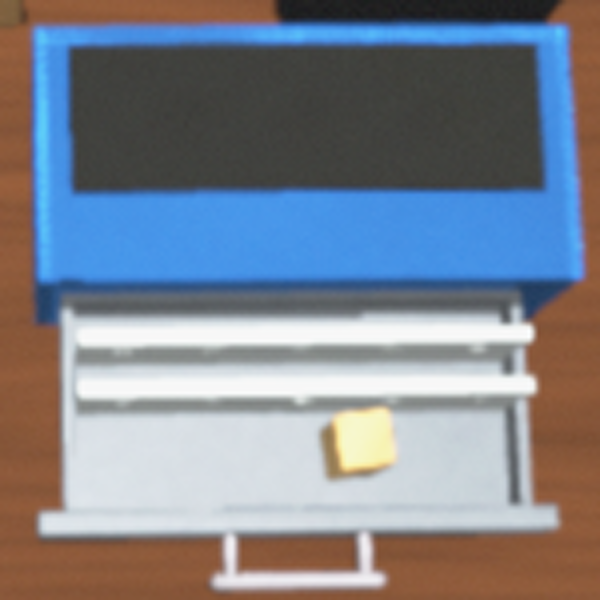

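View pics/dr.png

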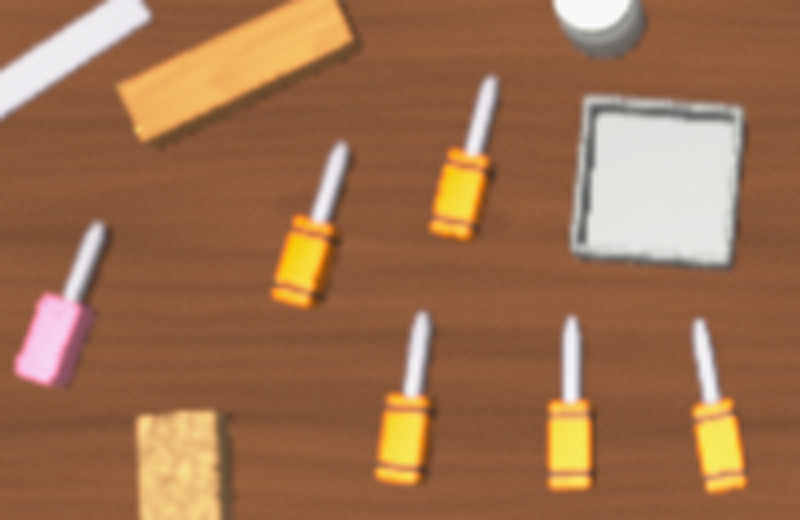

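```bash
cat >> h.py <<'E'
def finddr(im=None):
    if im is None: im=get_image('top')
    hsv=cv2.cvtColor(im,cv2.COLOR_BGR2HSV)
    m=cv2.inRange(hsv,(8,150,140),(28,255,255)); m=cv2.inRange(hsv,(9,205,150),(28,255,255))
    m[:,300:]=np.where(False,0,m[:,300:])
    m=cv2.morphologyEx(m,cv2.MORPH_CLOSE,np.ones((5,5),np.uint8))
    out=[]
    for c in cv2.findContours(m,cv2.RETR_EXTERNAL,cv2.CHAIN_APPROX_NONE)[0]:
        a=cv2.contourArea(c)
        if a<90 or a>350: continue
        (cx,cy),wh,_=r=cv2.minAreaRect(c)
        b=onz('top',cv2.boxPoints(r),0.03)[:,:2]
        e1=b[1]-b[0];e2=b[2]-b[1]
        e=e1 if np.linalg.norm(e1)>np.linalg.norm(e2) else e2
        if e[0]<0:e=-e
        out.append((b.mean(0)*1000,math.degrees(math.atan2(e[1],e[0])),sorted([np.linalg.norm(e1)*1000,np.linalg.norm(e2)*1000]),a))
        print('px',(round(cx),round(cy)),'xy',np.round(out[-1][0],1),'ang %.1f'%out[-1][1],'size',np.round(out[-1][2]),'A',a)
    return out,m
E
python3 - <<'E'
from h import *
im=cv2.imread('pics/top0.png')
o,m=finddr(im); cv2.imwrite('pics/m.png',m)
f=lambda p:np.array(p,float)/4+[280,80]-0.375
R=lambda n,p,z:print(n,np.round(onz('top',f(p),z)*1000,1).tolist())
R('cab top TL,TR,BR,BL',[(35,28),(570,25),(583,280),(37,285)],.128)
R('front plate front edge L,R; back edge',[(77,398),(536,394),(77,377),(536,375)],.095)
R('rear plate',[(78,347),(533,343),(78,324),(533,322)],.095)
R('holes bottom? front',[(122,402),(300,400),(482,397)],.075)
R('drawer front outer/top',[(40,535),(557,528),(40,513),(557,508)],.046)
R('bar',[(212,580),(385,578)],.033)
R('offcut',[(333,415),(388,407),(395,464),(342,472)],.081)
f=lambda p:np.array(p,float)/4+[80,130]-.375
R('tray',[(583,97),(744,107),(733,268),(572,256)],.04)
E
```

```text
px (155, 195) xy [572.  407.6] ang -16.2 size [34. 63.] A 131.5
cab top TL,TR,BR,BL [[875.0, 5.2, 128.0], [882.1, -385.6, 128.0], [690.4, -385.4, 128.0], [684.0, 3.7, 128.0]]
front plate front edge L,R; back edge [[609.4, -25.6, 95.0], [614.0, -358.9, 95.0], [624.8, -25.7, 95.0], [628.0, -359.4, 95.0]]
rear plate [[646.9, -26.4, 95.0], [651.8, -358.2, 95.0], [663.9, -26.5, 95.0], [667.4, -358.8, 95.0]]
holes bottom? front [[610.5, -59.4, 75.0], [612.5, -190.1, 75.0], [615.4, -325.0, 75.0]]
drawer front outer/top [[515.6, 0.0, 46.0], [521.7, -387.2, 46.0], [532.0, 0.0, 46.0], [536.8, -387.8, 46.0]]
bar [[483.5, -128.9, 33.0], [485.1, -259.2, 33.0]]
offcut [[600.3, -212.9, 81.0], [606.5, -253.5, 81.0], [564.4, -257.5, 81.0], [558.4, -218.5, 81.0]]
tray [[697.5, 195.3, 40.0], [690.0, 72.8, 40.0], [566.5, 80.1, 40.0], [575.3, 200.9, 40.0]]
```

View pics/m.png

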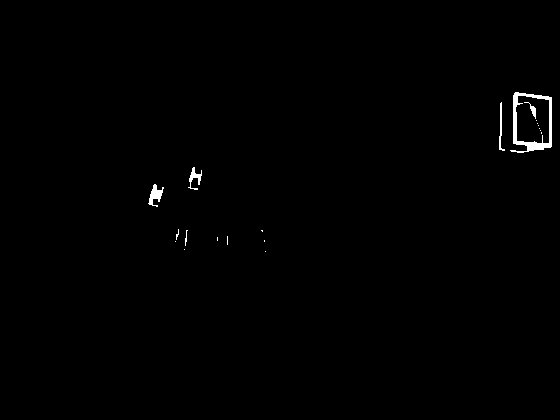

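```bash
python3 - <<'E'
from h import *
im=cv2.imread('pics/top0.png')
hsv=cv2.cvtColor(im,cv2.COLOR_BGR2HSV)
for y in range(226,256,2): print(y,[tuple(hsv[y,x]) for x in (220,222,224,230)])
E
```

```text
226 [(np.uint8(6), np.uint8(61), np.uint8(167)), (np.uint8(135), np.uint8(2), np.uint8(244)), (np.uint8(144), np.uint8(7), np.uint8(180)), (np.uint8(11), np.uint8(154), np.uint8(144))]
228 [(np.uint8(6), np.uint8(58), np.uint8(163)), (np.uint8(150), np.uint8(1), np.uint8(244)), (np.uint8(154), np.uint8(10), np.uint8(181)), (np.uint8(11), np.uint8(149), np.uint8(139))]
230 [(np.uint8(13), np.uint8(155), np.uint8(236)), (np.uint8(14), np.uint8(44), np.uint8(246)), (np.uint8(14), np.uint8(123), np.uint8(244)), (np.uint8(11), np.uint8(150), np.uint8(134))]
232 [(np.uint8(19), np.uint8(168), np.uint8(246)), (np.uint8(19), np.uint8(160), np.uint8(246)), (np.uint8(20), np.uint8(161), np.uint8(246)), (np.uint8(11), np.uint8(148), np.uint8(131))]
234 [(np.uint8(17), np.uint8(157), np.uint8(243)), (np.uint8(17), np.uint8(155), np.uint8(243)), (np.uint8(18), np.uint8(153), np.uint8(243)), (np.uint8(11), np.uint8(148), np.uint8(133))]
236 [(np.uint8(26), np.uint8(177), np.uint8(247)), (np.uint8(27), np.uint8(169), np.uint8(247)), (np.uint8(27), np.uint8(162), np.uint8(247)), (np.uint8(11), np.ui
[... 1026 characters left out ...]
uint8(14), np.uint8(149), np.uint8(218)), (np.uint8(14), np.uint8(148), np.uint8(222)), (np.uint8(11), np.uint8(152), np.uint8(139))]
250 [(np.uint8(24), np.uint8(161), np.uint8(247)), (np.uint8(25), np.uint8(162), np.uint8(247)), (np.uint8(26), np.uint8(156), np.uint8(247)), (np.uint8(12), np.uint8(150), np.uint8(141))]
252 [(np.uint8(14), np.uint8(189), np.uint8(205)), (np.uint8(14), np.uint8(188), np.uint8(197)), (np.uint8(14), np.uint8(183), np.uint8(190)), (np.uint8(11), np.uint8(148), np.uint8(136))]
254 [(np.uint8(11), np.uint8(144), np.uint8(142)), (np.uint8(11), np.uint8(149), np.uint8(142)), (np.uint8(11), np.uint8(152), np.uint8(141)), (np.uint8(11), np.uint8(149), np.uint8(144))]
```

```bash
sed -i "s/m=cv2.inRange(hsv,(8,150,140),(28,255,255)); m=cv2.inRange(hsv,(9,205,150),(28,255,255))/m=cv2.inRange(hsv,(9,135,195),(30,255,255))/" h.py
python3 - <<'E'
from h import *
im=cv2.imread('pics/top0.png')
o,m=finddr(im)
st(); go(582,-235.5,180,98)
E
```

```text
px (259, 241) xy [433.6  89.9] ang 9.9 size [33. 66.] A 204.0
px (222, 241) xy [434.  201.4] ang 1.0 size [30. 66.] A 209.5
px (180, 239) xy [438.5 327.7] ang -6.4 size [33. 67.] A 211.5
px (155, 195) xy [572.2 409. ] ang -13.6 size [33. 66.] A 193.5
px (194, 178) xy [624.8 290.5] ang -12.1 size [34. 67.] A 198.0
t0.10 pos [168.8 627.3 221.7] yaw 74.94 rp [-90.    0.1] F [ 0.2 -0.4  0.2] op 1.001
tool dx -725.8 dy 41.7 dz -623.2 turn -23.06
```

>>> {"op": "play_rows", "data": {"rows": [[[0, 0, -60, -8, 1], [0, 0, -60, -7, 1], [-40, 0, -45, 0, 1], [-40, 0, -45, 0, 1], [-40, 0, -45, 0, 1]]]}}

```text
time: 0.72
eef_pos: [0.4226, 0.4859, 0.218]
eef_rot: [-1.566, 0.004, 1.591]
force: [0.0, 0.3, -0.3]
opening: 1.001
```

>>> {"op": "play_rows", "data": {"rows": [[[-60, 0, -15, 0, 1], [-60, 0, -15, 0, 1], [-60, 0, -15, 0, 1], [-60, 0, -15, 0, 1], [-60, 0, -15, 0, 1]]]}}

```text
time: 1.35
eef_pos: [0.5043, 0.1841, 0.2167]
eef_rot: [-1.564, 0.006, 1.588]
force: [0.5, -0.3, -0.3]
opening: 1.0
```

>>> {"op": "play_rows", "data": {"rows": [[[-60, 0, -15, 0, 1], [-60, 0, -15, 0, 1], [-60, 0, -15, 0, 1], [-60, 0, -15, 0, 1], [-60, 0, -15, 0, 1]]]}}

```text
time: 1.98
eef_pos: [0.5832, -0.118, 0.2176]
eef_rot: [-1.564, 0.005, 1.589]
force: [1.8, 0.8, -0.0]
opening: 0.998
```

```bash
python3 -c "
from h import *
st(); go(582,-235.5,180,98)"
```

```text
t1.98 pos [ 583.2 -118.   217.6] yaw 91.07 rp [-89.6   0.3] F [ 1.8  0.8 -0. ] op 0.998
tool dx -117.5 dy 37.6 dz 3.4 turn -6.93
```

>>> {"op": "play_rows", "data": {"rows": [[[-50, 0, 2, 0, 1], [-50, 20, 0, 0, 1], [-15, 30, 0, -7, 1], [0, 30, 0, 0, 1], [0, 0, 0, 0, 1]]]}}

```text
time: 2.6
eef_pos: [0.5805, -0.2443, 0.1349]
eef_rot: [-1.561, 0.007, 1.707]
force: [0.2, 0.9, 0.6]
opening: 1.002
```

```bash
python3 -c "
from h import *
st(); go(582,-235.5,47,98)
im=get_image('top');crop(im,280,80,430,230,4,'pics/a1.png');im=get_image('scene');cv2.imwrite('pics/a2.png',im)"
```

```text
t2.60 pos [ 580.5 -244.3  134.9] yaw 97.8 rp [-89.4   0.4] F [0.2 0.9 0.6] op 1.002
tool dx 8.5 dy 87.9 dz -2.6 turn -0.20
```

View pics/a1.png

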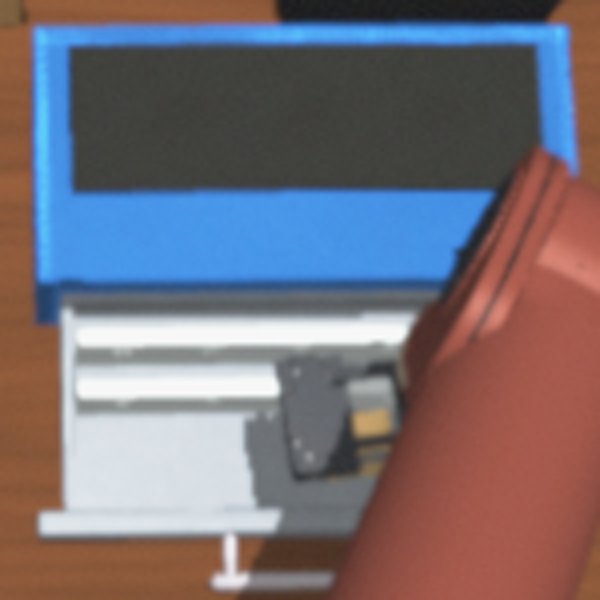

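View pics/a2.png

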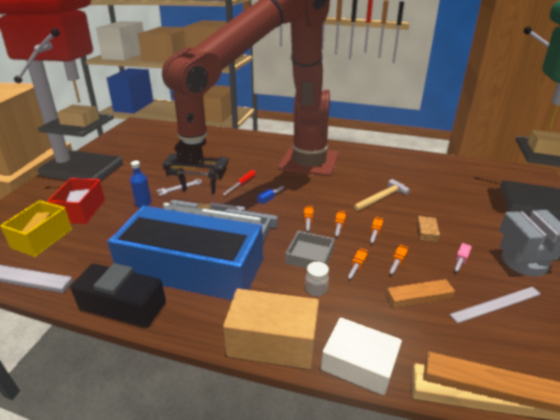

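>>> {"op": "play_rows", "data": {"rows": [[[8, 30, -2, 0, 1], [0, 30, 0, 0, 1], [0, 26, 0, 0, 1], [0, 0, 0, 0, 1]]]}}

```text
time: 3.2
eef_pos: [0.5887, -0.2357, 0.0574]
eef_rot: [-1.576, 0.012, 1.711]
force: [0.2, 0.3, 0.6]
opening: 0.999
```

```bash
python3 -c "
from h import *
st(); go(582,-235.5,47,98)"
```

```text
t3.20 pos [ 588.7 -235.7   57.4] yaw 98.04 rp [-90.3   0.7] F [0.2 0.3 0.6] op 0.999
tool dx 1.1 dy 10.4 dz 6.6 turn 0.04
```

>>> {"op": "play_rows", "data": {"rows": [[[1, 11, 6, 0, 1], [0, 0, 0, 0, 0.3], [0, 0, 0, 0, 0.2], [0, 0, 0, 0, 0.2], [0, 0, 0, 0, 0.2]]]}}

```text
time: 3.82
eef_pos: [0.5853, -0.2363, 0.051]
eef_rot: [-1.582, 0.014, 1.712]
force: [-0.0, 0.9, -1.4]
opening: 0.63
```

>>> {"op": "play_rows", "data": {"rows": [[[0, 0, 0, 0, 0], [0, 0, 0, 0, 0], [0, -40, 0, 0, 0], [0, -60, 0, 0, 0], [0, -50, 0, 0, 0]]]}}

```text
time: 4.45
eef_pos: [0.5806, -0.2332, 0.1999]
eef_rot: [-1.573, 0.011, 1.712]
force: [0.8, 0.4, -0.6]
opening: 0.454
```

```bash
python3 -c "
from h import *
st(); go(632,137,160,93.5)
im=get_image('scene');crop(im,90,120,330,300,3,'pics/a3.png')"
```

```text
t4.45 pos [ 580.6 -233.2  199.9] yaw 98.07 rp [-90.1   0.6] F [ 0.8  0.4 -0.6] op 0.454
tool dx 359.3 dy 39.9 dz -102.8 turn 4.57
```

View pics/a3.png

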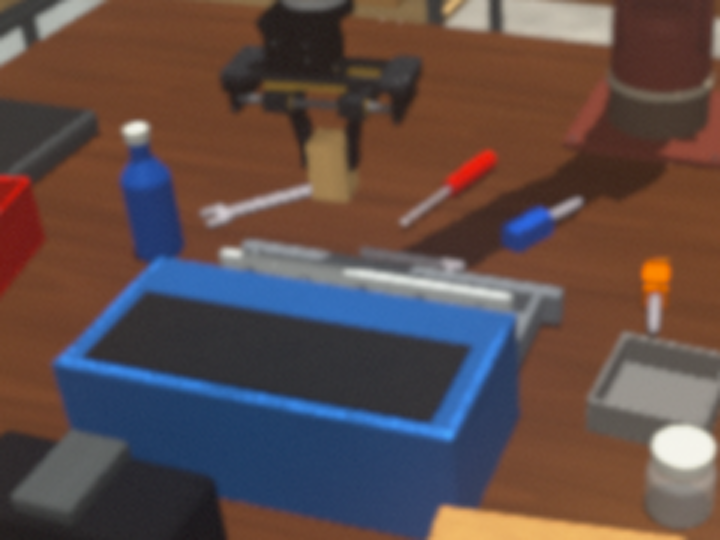

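>>> {"op": "play_rows", "data": {"rows": [[[60, 0, -17, 2, 0], [60, 0, -17, 2, 0], [60, 0, -17, 0, 0], [60, 0, -17, 0, 0], [60, 0, -17, 0, 0]]]}}

```text
time: 5.12
eef_pos: [0.6425, 0.0683, 0.2058]
eef_rot: [-1.587, 0.016, 1.626]
force: [0.3, -0.5, -1.2]
opening: 0.456
```

```bash
python3 -c "
from h import *
st(); go(632,137,38,93.5)"
```

```text
t5.12 pos [642.5  68.3 205.8] yaw 93.17 rp [-90.9   0.9] F [ 0.3 -0.5 -1.2] op 0.456
tool dx 69.2 dy 167.8 dz 6.7 turn -0.33
```

>>> {"op": "play_rows", "data": {"rows": [[[40, 30, 4, 0, 0], [28, 40, 3, 0, 0], [0, 40, 0, 0, 0], [0, 25, 0, 0, 0], [0, 15, 0, 0, 0]]]}}

```text
time: 5.75
eef_pos: [0.6338, 0.1454, 0.0489]
eef_rot: [-1.588, 0.013, 1.638]
force: [-0.6, 0.7, -0.7]
opening: 0.454
```

```bash
python3 -c "
from h import *
st(); go(632,137,42,93.5)"
```

```text
t5.75 pos [633.8 145.4  48.9] yaw 93.84 rp [-91.    0.7] F [-0.6  0.7 -0.7] op 0.454
tool dx -8.3 dy 6.9 dz 2.3 turn 0.34
```

>>> {"op": "play_rows", "data": {"rows": [[[-8, 7, 2, 0, 0], [0, 1, 0, 0, 0], [0, 0, 0, 0, 0.62], [0, 0, 0, 0, 0.62], [0, 0, 0, 0, 0.62]]]}}

```text
time: 6.38
eef_pos: [0.6342, 0.1357, 0.043]
eef_rot: [-1.591, 0.012, 1.636]
force: [0.4, 0.2, 0.8]
opening: 0.607
```

>>> {"op": "play_rows", "data": {"rows": [[[0, -30, 0, 0, 0.62], [0, -60, 0, 0, 0.62], [0, -30, 0, 0, 1], [30, -20, 0, 0, 1], [30, 0, 0, 0, 1]]]}}

```text
time: 7.0
eef_pos: [0.6283, 0.1957, 0.189]
eef_rot: [-1.594, 0.012, 1.631]
force: [0.3, -0.1, -0.8]
opening: 0.878
```

```bash
python3 -c "
from h import *
st()
im=get_image('scene');crop(im,240,180,460,300,3,'pics/a4.png')
o,m=finddr()
st()"
```

```text
t7.00 pos [628.3 195.7 189. ] yaw 93.46 rp [-91.4   0.7] F [ 0.3 -0.1 -0.8] op 0.878
px (155, 195) xy [572.3 409.2] ang -13.6 size [33. 66.] A 184.5
t7.10 pos [626.7 199.3 186.9] yaw 93.79 rp [-91.2   0.7] F [ 0.2  0.8 -1. ] op 0.952
```

View pics/a4.png

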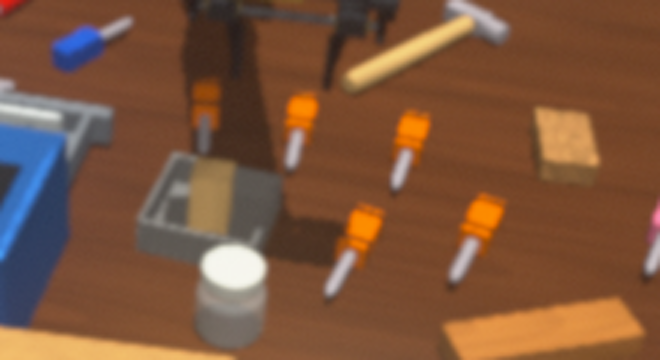

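```bash
python3 -c "
from h import *
go(629.7,289.4,60,77.9)"
```

```text
tool dx 89.7 dy 126.9 dz -9.0 turn 15.89
```

>>> {"op": "play_rows", "data": {"rows": [[[45, 0, -9, 8, 1], [45, 30, 6, 8, 1], [0, 50, 0, 0, 1], [0, 45, 0, 0, 1], [0, 0, 0, 0, 1]]]}}

```text
time: 7.72
eef_pos: [0.6346, 0.2889, 0.0592]
eef_rot: [-1.597, 0.005, 1.347]
force: [0.3, -0.1, 1.1]
opening: 1.002
```

```bash
python3 -c "
from h import *
st()
im=get_image('scene');crop(im,240,180,460,300,3,'pics/a5.png')
go(629.7,289.4,5,77.9)
"
```

```text
t7.72 pos [634.6 288.9  59.2] yaw 77.18 rp [-91.5   0.3] F [ 0.3 -0.1  1.1] op 1.002
tool dx -1.2 dy 57.0 dz 6.5 turn -0.75
```

View pics/a5.png

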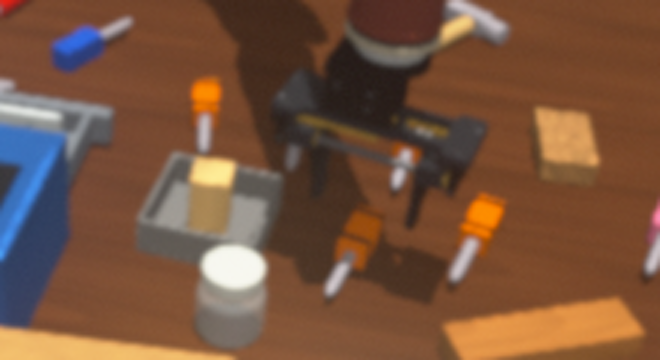

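>>> {"op": "play_rows", "data": {"rows": [[[-1, 25, 6, -0.7, 1], [0, 20, 0, 0, 1], [0, 10, 0, 0, 1], [0, 0, 0, 0, 1]]]}}

```text
time: 8.28
eef_pos: [0.6377, 0.2891, 0.014]
eef_rot: [-1.609, -0.004, 1.357]
force: [-0.3, 0.6, -0.4]
opening: 0.999
```

```bash
python3 -c "
from h import *
st()
go(629.7,289.4,5,77.9)
"
```

```text
t8.28 pos [637.7 289.1  14. ] yaw 77.72 rp [-92.2  -0.2] F [-0.3  0.6 -0.4] op 0.999
tool dx -1.4 dy 9.0 dz 7.9 turn -0.18
```

>>> {"op": "play_rows", "data": {"rows": [[[-1, 9, 8, 0, 1], [0, 0, 0, 0, 0.2], [0, 0, 0, 0, 0.2], [0, 0, 0, 0, 0.2], [0, 0, 0, 0, 0]]]}}

```text
time: 8.9
eef_pos: [0.6308, 0.2905, 0.0065]
eef_rot: [-1.611, -0.006, 1.357]
force: [0.5, 0.1, -0.4]
opening: 0.633
```

>>> {"op": "play_rows", "data": {"rows": [[[0, 0, 0, 0, 0], [0, 0, 0, 0, 0], [0, 0, 0, 0, 0]]]}}

```text
time: 9.28
eef_pos: [0.631, 0.2903, 0.0066]
eef_rot: [-1.611, -0.006, 1.356]
force: [-0.5, -0.5, 0.8]
opening: 0.341
```

```bash
python3 -c "
from h import *
st()
"
```

```text
t9.28 pos [631.  290.3   6.6] yaw 77.71 rp [-92.3  -0.4] F [-0.5 -0.5  0.8] op 0.341
```

>>> {"op": "play_rows", "data": {"rows": [[[0, -40, 0, 0, 0], [0, -60, 0, 0, 0], [0, -30, 20, 0, 0], [-40, 0, 30, -5, 0], [-50, 0, 30, -5, 0]]]}}

```text
time: 9.9
eef_pos: [0.5305, 0.2177, 0.135]
eef_rot: [-1.61, 0.002, 1.539]
force: [0.3, -0.9, -1.1]
opening: 0.344
```

```bash
python3 -c "
from h import *
st(); go(506,-61.6,130,90.9)
"
```

```text
t9.90 pos [530.5 217.7 135. ] yaw 88.17 rp [-92.3   0.1] F [ 0.3 -0.9 -1.1] op 0.344
tool dx -280.0 dy 5.0 dz 15.5 turn -2.73
```

>>> {"op": "play_rows", "data": {"rows": [[[-60, 0, 3, -2, 0], [-60, 0, 3, 0, 0], [-60, 0, 3, 0, 0], [-55, 0, 3, 0, 0], [-30, 0, 3, 0, 0]]]}}

```text
time: 10.52
eef_pos: [0.5108, -0.0552, 0.1354]
eef_rot: [-1.611, 0.001, 1.579]
force: [0.6, 1.0, -1.5]
opening: 0.341
```

```bash
python3 -c "
from h import *
st(); go(506,-61.6,66.6,90.9)
im=get_image('top');crop(im,260,100,410,250,4,'pics/b1.png')
im=get_image('scene');crop(im,90,120,330,300,3,'pics/b2.png')
"
```

```text
t10.53 pos [510.8 -55.2 135.4] yaw 90.45 rp [-92.3   0. ] F [ 0.6  1.  -1.5] op 0.341
tool dx -6.4 dy 68.8 dz 4.9 turn -0.45
```

View pics/b1.png

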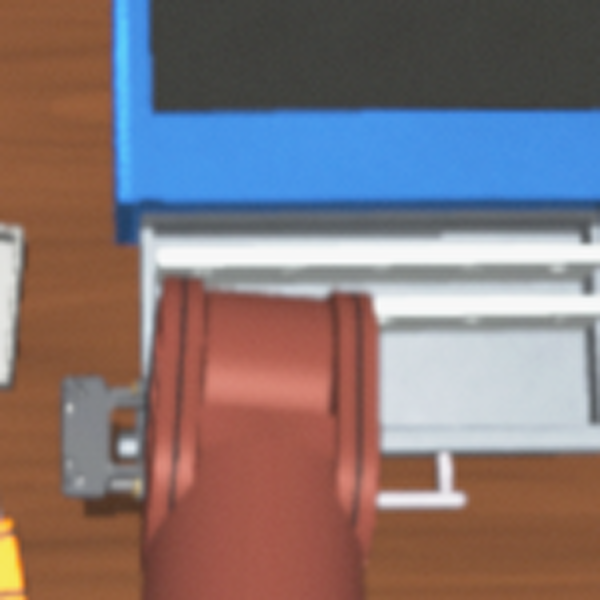

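View pics/b2.png

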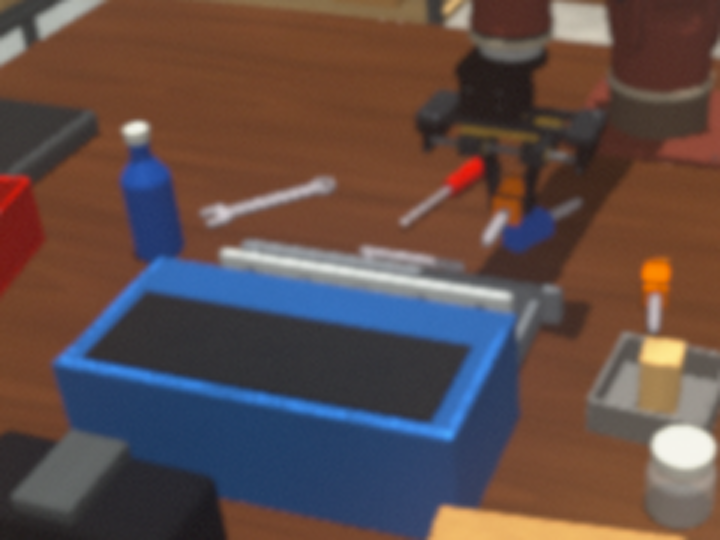

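>>> {"op": "play_rows", "data": {"rows": [[[-6, 30, 4, -0.5, 0], [0, 28, 0, 0, 0], [0, 10, 2, 0, 0], [0, 0, 0, 0, 0]]]}}

```text
time: 11.12
eef_pos: [0.5079, -0.061, 0.0663]
eef_rot: [-1.612, 0.0, 1.585]
force: [0.9, -0.6, -0.6]
opening: 0.341
```

```bash
python3 -c "
from h import *
st(); go(506,-61.6,66.6,90.9)
im=get_image('scene');crop(im,140,150,300,250,5,'pics/b3.png')
"
```

```text
t11.12 pos [507.9 -61.   66.3] yaw 90.81 rp [-92.4   0. ] F [ 0.9 -0.6 -0.6] op 0.341
tool dx -0.5 dy -0.3 dz 1.9 turn -0.09
```

View pics/b3.png

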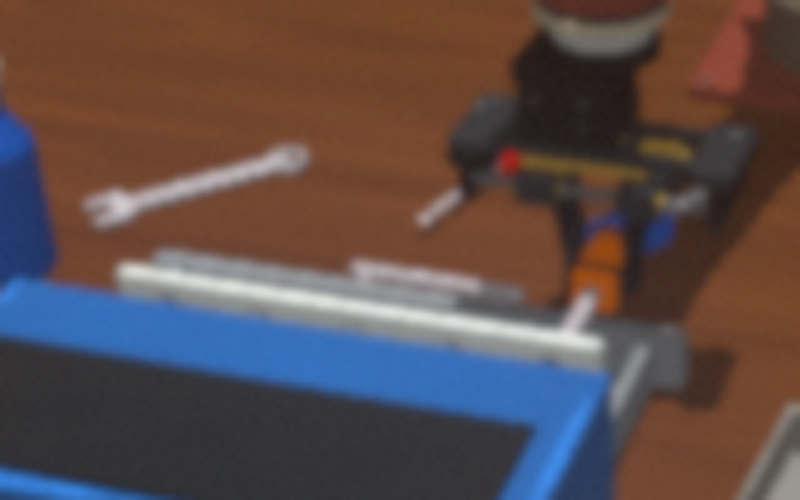

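```bash
python3 -c "
from h import *
f=lambda p:np.array(p,float)/5+[140,150]-.4
print(np.round(onz('scene',[f((587,296)),f((568,326))],.075)*1000,1))
print(np.round(onz('scene',[f((120,265)),f((604,340)),f((118,283)),f((604,352))],.095)*1000,1))
"
```

```text
[[538.2 -63.7  75. ]
 [574.9 -64.4  75. ]]
[[ 617.3 -360.5   95. ]
 [ 611.   -28.    95. ]
 [ 637.1 -350.9   95. ]
 [ 623.3  -24.    95. ]]
```

>>> {"op": "play_rows", "data": {"rows": [[[0, 0.5, -12, 0, 0], [0, 0.5, -12, 0, 0], [0, 0.5, -12, 0, 0]]]}}

```text
time: 11.55
eef_pos: [0.5465, -0.0603, 0.0683]
eef_rot: [-1.614, -0.0, 1.585]
force: [-3.0, -2.1, -4.5]
opening: 0.345
```

```bash
python3 -c "
from h import *
st(); go(585,-60.3,66.6,90.9)
"
```

```text
t11.55 pos [546.5 -60.3  68.3] yaw 90.84 rp [-92.5  -0. ] F [-3.  -2.1 -4.5] op 0.345
tool dx -0.5 dy 1.7 dz -38.5 turn -0.06
```

>>> {"op": "play_rows", "data": {"rows": [[[-0.7, 2.5, 0, 0, 0], [0, 0.6, -10, 0, 0], [0, 0.6, -10, 0, 0], [0, 0.6, -8, 0, 0]]]}}

```text
time: 12.05
eef_pos: [0.5788, -0.06, 0.0658]
eef_rot: [-1.617, -0.0, 1.586]
force: [-0.2, -0.7, -1.6]
opening: 0.342
```

```bash
python3 -c "
from h import *
st(); go(585,-60.3,66.6,90.9)
"
```

```text
t12.05 pos [578.8 -60.   65.8] yaw 90.89 rp [-92.6  -0. ] F [-0.2 -0.7 -1.6] op 0.342
tool dx -0.4 dy -0.8 dz -6.2 turn -0.01
```

>>> {"op": "play_rows", "data": {"rows": [[[0, 0, -5, 0, 0], [0, 0, -4, 0, 0], [0, 0, -2, 0, 0]]]}}

```text
time: 12.42
eef_pos: [0.5891, -0.0598, 0.0658]
eef_rot: [-1.613, -0.001, 1.586]
force: [-4.6, 0.6, 1.3]
opening: 0.343
```

```bash
python3 -c "
from h import *
st(); 
im=get_image('scene');crop(im,140,150,300,250,5,'pics/b4.png')
"
```

```text
t12.43 pos [589.1 -59.8  65.8] yaw 90.88 rp [-92.4  -0. ] F [-4.6  0.6  1.3] op 0.343
```

View pics/b4.png

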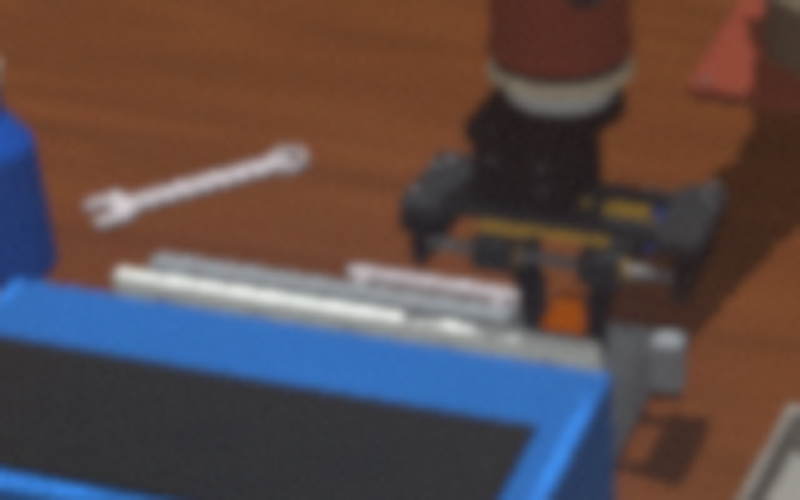

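>>> {"op": "play_rows", "data": {"rows": [[[0, 0, 0, 0, 0.5], [0, 0, 0, 0, 0.5], [0, -15, 0, 0, 0.5], [0, -40, 0, 0, 0.5], [0, -60, 0, 0, 0.5]]]}}

```text
time: 13.1
eef_pos: [0.5834, -0.0598, 0.1826]
eef_rot: [-1.611, 0.001, 1.586]
force: [0.7, -0.2, -0.7]
opening: 0.501
```

>>> {"op": "play_rows", "data": {"rows": [[[60, 0, 20, 0, 1], [60, 0, 20, 0, 1], [60, 0, 20, 0, 1], [60, 0, 10, 0, 1], [0, 0, 0, 0, 1]]]}}

```text
time: 13.72
eef_pos: [0.5146, 0.1824, 0.1925]
eef_rot: [-1.631, -0.005, 1.581]
force: [0.0, -0.5, -0.7]
opening: 0.958
```

```bash
python3 -c "
from h import *
st(); 
im=get_image('top');crop(im,280,80,430,230,4,'pics/b5.png')
finddr(im)
"
```

```text
t13.72 pos [514.6 182.4 192.5] yaw 90.61 rp [-93.5  -0.3] F [ 0.  -0.5 -0.7] op 0.958
px (310, 190) xy [590.3 -63.5] ang -0.4 size [27. 64.] A 189.0
```

View pics/b5.png

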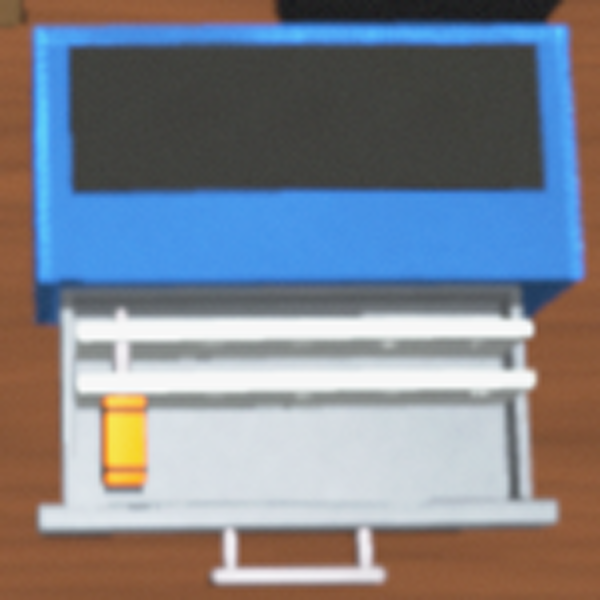

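```bash
python3 -c "
from h import *
go(577,408,130,76.4)
"
```

```text
tool dx 228.3 dy 62.8 dz -63.1 turn 14.00
```

>>> {"op": "play_rows", "data": {"rows": [[[40, 0, -20, 0, 1], [40, 0, -20, 0, 1], [40, 0, -20, 0, 1], [40, 0, 0, 0, 1], [30, 0, 0, 0, 1]]]}}

```text
time: 14.4
eef_pos: [0.5836, 0.363, 0.2036]
eef_rot: [-1.64, -0.005, 1.562]
force: [0.7, -0.0, -0.2]
opening: 0.999
```

```bash
python3 -c "
from h import *
s=st(); print(s['qpos'])
im=get_image('top');finddr(im)
go(577,408,60,76.4)
"
```

```text
t14.40 pos [583.6 363.  203.6] yaw 89.47 rp [-94.   -0.3] F [ 0.7 -0.  -0.2] op 0.999
[-0.92787644  0.38683916  0.38294406  1.46747341 -0.11275235  1.2538881
  1.01831697]
px (259, 241) xy [433.6  89.9] ang 9.9 size [33. 66.] A 205.5
px (223, 238) xy [441.8 199.3] ang 9.8 size [28. 54.] A 133.5
px (180, 239) xy [439.4 329.1] ang 1.8 size [33. 66.] A 176.5
px (310, 190) xy [590.3 -63.5] ang -0.4 size [27. 64.] A 189.0
tool dx 40.4 dy 143.3 dz 5.7 turn 13.30
```

>>> {"op": "play_rows", "data": {"rows": [[[22, 20, 8, 6.7, 1], [18, 40, 5, 6.6, 1], [0, 40, 3, 0, 1], [0, 25, 2, 0, 1], [0, 0, 0, 0, 1]]]}}

```text
time: 15.08
eef_pos: [0.5831, 0.4046, 0.0797]
eef_rot: [-1.644, -0.024, 1.318]
force: [-0.2, -0.5, 1.0]
opening: 1.0
```

```bash
python3 -c "
from h import *
s=st(); 
im=get_image('top');finddr(im);crop(im,100,140,230,240,5,'pics/c1.png')
im=get_image('scene');crop(im,240,180,460,300,3,'pics/c2.png')
go(577,408,6,76.4)
"
```

```text
t15.07 pos [583.1 404.6  79.7] yaw 75.54 rp [-94.2  -1.4] F [-0.2 -0.5  1. ] op 1.0
px (259, 241) xy [433.6  89.9] ang 9.9 size [33. 66.] A 204.0
px (222, 241) xy [434.  201.4] ang 1.0 size [30. 66.] A 210.5
px (310, 190) xy [590.3 -63.5] ang -0.4 size [27. 64.] A 189.0
tool dx 0.5 dy 76.5 dz 7.9 turn -0.88
```

View pics/c2.png

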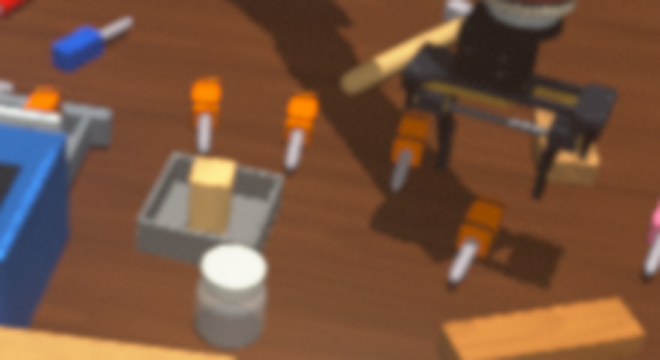

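View pics/c1.png

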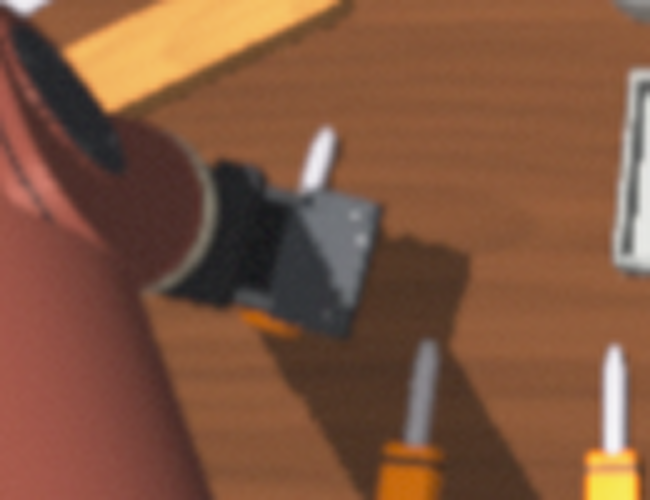

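>>> {"op": "play_rows", "data": {"rows": [[[0, 25, 4, -0.8, 1], [0, 25, 3, 0, 1], [0, 18, 3, 0, 1], [0, 4, 2, 0, 1], [0, 0, 0, 0, 1]]]}}

```text
time: 15.8
eef_pos: [0.585, 0.4103, 0.018]
eef_rot: [-1.656, -0.037, 1.33]
force: [0.2, -0.2, 0.1]
opening: 1.001
```

```bash
python3 -c "
from h import *
s=st(); 
go(577,408,6,76.4)
"
```

```text
t15.80 pos [585.  410.3  18. ] yaw 76.22 rp [-94.9  -2.1] F [ 0.2 -0.2  0.1] op 1.001
tool dx -4.2 dy 12.0 dz 7.2 turn -0.18
```

>>> {"op": "play_rows", "data": {"rows": [[[-3, 11, 8, 0, 1], [0, 0, 0, 0, 0.2], [0, 0, 0, 0, 0], [0, 0, 0, 0, 0], [0, 0, 0, 0, 0]]]}}

```text
time: 16.42
eef_pos: [0.578, 0.4102, 0.0077]
eef_rot: [-1.657, -0.039, 1.33]
force: [0.3, -0.2, -0.5]
opening: 0.628
```

>>> {"op": "play_rows", "data": {"rows": [[[0, 0, 0, 0, 0], [0, 0, 0, 0, 0], [0, 0, 0, 0, 0]]]}}

```text
time: 16.8
eef_pos: [0.5782, 0.4099, 0.0078]
eef_rot: [-1.657, -0.039, 1.33]
force: [-0.4, -1.1, -0.2]
opening: 0.347
```

```bash
python3 -c "
from h import *
s=st(); 
"
```

```text
t16.80 pos [578.2 409.9   7.8] yaw 76.21 rp [-95.   -2.2] F [-0.4 -1.1 -0.2] op 0.347
```

>>> {"op": "play_rows", "data": {"rows": [[[0, -62, 0, 0, 0], [0, -62, 0, 0, 0]]]}}

```text
time: 17.05
eef_pos: [0.5634, 0.4055, 0.1271]
eef_rot: [-1.651, -0.029, 1.33]
force: [1.5, 0.9, -1.5]
opening: 0.339
```

>>> {"op": "play_rows", "data": {"rows": [[[-60, 0, 10, -7, 0], [-60, 0, 10, -7, 0], [-60, 0, 0, 0, 0], [-60, 0, 0, 0, 0], [-60, 0, 0, 0, 0]]]}}

```text
time: 17.68
eef_pos: [0.5254, 0.1114, 0.1252]
eef_rot: [-1.665, -0.018, 1.591]
force: [0.2, -0.7, -1.2]
opening: 0.345
```

```bash
python3 -c "
from h import *
s=st(); go(510,-128,130,90.9)
"
```

```text
t17.68 pos [525.4 111.4 125.2] yaw 91.17 rp [-95.4  -1. ] F [ 0.2 -0.7 -1.2] op 0.345
tool dx -239.0 dy -4.8 dz 20.3 turn 0.27
```

>>> {"op": "play_rows", "data": {"rows": [[[-60, 0, 5, 0, 0], [-60, 0, 5, 0, 0], [-60, 0, 5, 0, 0], [-55, 0, 5, 0, 0], [-3, 0, 0, 0, 0]]]}}

```text
time: 18.3
eef_pos: [0.5075, -0.1397, 0.1196]
eef_rot: [-1.668, -0.019, 1.584]
force: [0.1, -0.9, -1.9]
opening: 0.348
```

>>> {"op": "play_rows", "data": {"rows": [[[0, -12, 0, 0, 0], [0, -12, 0, 0, 0], [0, -12, 0, 0, 0], [0, -12, 0, 0, 0], [0, -12, 0, 0, 0]]]}}

```text
time: 18.92
eef_pos: [0.5019, -0.1371, 0.1835]
eef_rot: [-1.668, -0.02, 1.588]
force: [0.9, -0.2, -1.9]
opening: 0.346
```

>>> {"op": "play_rows", "data": {"rows": [[[0, 60, 0, 0, 0], [0, 0, 0, 0, 0]]]}}

```text
time: 19.18
eef_pos: [0.5098, -0.1349, 0.1258]
eef_rot: [-1.673, -0.02, 1.59]
force: [-0.1, 0.0, -1.5]
opening: 0.34
```

```bash
python3 -c "
from h import *
s=st(); go(510,-128,67.8,90.9)
"
```

```text
t19.18 pos [ 509.8 -134.9  125.8] yaw 91.12 rp [-95.8  -1.2] F [-0.1  0.  -1.5] op 0.34
tool dx 6.9 dy 58.0 dz -0.4 turn 0.22
```

>>> {"op": "play_rows", "data": {"rows": [[[7, 30, 2, 0, 0], [0, 27, 2, 0, 0], [0, 0, 0, 0, 0]]]}}

```text
time: 19.55
eef_pos: [0.5153, -0.1269, 0.0743]
eef_rot: [-1.679, -0.02, 1.591]
force: [-0.4, -0.1, -0.5]
opening: 0.347
```

```bash
python3 -c "
from h import *
s=st(); go(510,-127.6,67,90.9)
im=get_image('scene');crop(im,140,150,300,250,5,'pics/c3.png')
"
```

```text
t19.55 pos [ 515.3 -126.9   74.3] yaw 91.14 rp [-96.2  -1.2] F [-0.4 -0.1 -0.5] op 0.347
tool dx -0.6 dy 7.3 dz 5.3 turn 0.24
```

View pics/c3.png

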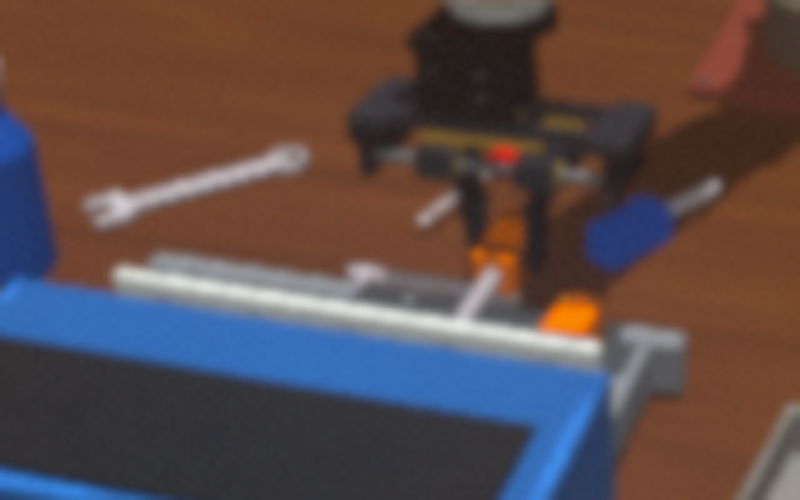

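>>> {"op": "play_rows", "data": {"rows": [[[-0.5, 7.5, 6, 0, 0], [0, 1.3, -12, 0, 0], [0, 1.3, -12, 0, 0], [0, 0, 0, 0, 0]]]}}

```text
time: 20.1
eef_pos: [0.5387, -0.1275, 0.0709]
eef_rot: [-1.686, -0.021, 1.591]
force: [1.9, 0.3, -4.5]
opening: 0.345
```

```bash
python3 -c "
from h import *
s=st(); go(588,-126.3,66.5,90.9)
"
```

```text
t20.10 pos [ 538.7 -127.5   70.9] yaw 91.14 rp [-96.6  -1.2] F [ 1.9  0.3 -4.5] op 0.345
tool dx 0.2 dy 4.4 dz -49.3 turn 0.24
```

>>> {"op": "play_rows", "data": {"rows": [[[0, 4.5, 0, 0, 0], [0, 0, 0, 0, 0]]]}}

```text
time: 20.35
eef_pos: [0.5397, -0.1274, 0.0663]
eef_rot: [-1.686, -0.02, 1.591]
force: [0.4, -0.4, -2.1]
opening: 0.345
```

```bash
python3 -c "
from h import *
s=st(); go(588,-126.3,66.5,90.9)
"
```

```text
t20.35 pos [ 539.7 -127.4   66.3] yaw 91.15 rp [-96.6  -1.2] F [ 0.4 -0.4 -2.1] op 0.345
tool dx 0.1 dy -0.2 dz -48.3 turn 0.25
```

>>> {"op": "play_rows", "data": {"rows": [[[0, 1.4, -12, 0, 0], [0, 1.4, -12, 0, 0], [0, 0, 0, 0, 0]]]}}

```text
time: 20.72
eef_pos: [0.5663, -0.1266, 0.0667]
eef_rot: [-1.687, -0.021, 1.591]
force: [-0.1, 0.4, -1.7]
opening: 0.348
```

```bash
python3 -c "
from h import *
s=st(); go(588,-126.3,66.5,90.9)
"
```

```text
t20.73 pos [ 566.3 -126.6   66.7] yaw 91.18 rp [-96.7  -1.2] F [-0.1  0.4 -1.7] op 0.348
tool dx -0.1 dy 0.2 dz -21.7 turn 0.28
```

>>> {"op": "play_rows", "data": {"rows": [[[0, 1.4, -10, 0, 0], [0, 1.2, -8, 0, 0], [0, 0.6, -5, 0, 0], [0, 0.4, -3, 0, 0], [0, 0, 0, 0, 0]]]}}

```text
time: 21.35
eef_pos: [0.5936, -0.1262, 0.0659]
eef_rot: [-1.685, -0.021, 1.591]
force: [0.7, -0.0, -0.5]
opening: 0.349
```

```bash
python3 -c "
from h import *
s=st(); go(588,-126.3,66.5,90.9)
"
```

```text
t21.35 pos [ 593.6 -126.2   65.9] yaw 91.15 rp [-96.6  -1.2] F [ 0.7 -0.  -0.5] op 0.349
tool dx 0.0 dy -0.6 dz 5.6 turn 0.25
```

>>> {"op": "play_rows", "data": {"rows": [[[0, 0, 0, 0, 0.5], [0, 0, 0, 0, 0.5], [0, -15, 0, 0, 0.5], [0, -40, 0, 0, 0.5], [0, -60, 0, 0, 0.5]]]}}

```text
time: 21.98
eef_pos: [0.5782, -0.1286, 0.1812]
eef_rot: [-1.68, -0.02, 1.591]
force: [0.8, 1.2, 0.8]
opening: 0.497
```

>>> {"op": "play_rows", "data": {"rows": [[[60, 0, 0, 0, 1], [60, 0, 0, 0, 1], [60, 0, 0, 0, 1]]]}}

```text
time: 22.35
eef_pos: [0.5785, 0.0477, 0.195]
eef_rot: [-1.694, -0.021, 1.577]
force: [1.6, -0.3, 0.1]
opening: 0.754
```

```bash
python3 -c "
from h import *
s=st()
im=get_image('top');crop(im,280,80,430,230,4,'pics/c5.png')
finddr(im)
"
```

```text
t22.35 pos [578.5  47.7 195. ] yaw 90.37 rp [-97.1  -1.2] F [ 1.6 -0.3  0.1] op 0.754
px (222, 241) xy [434.  201.4] ang 1.0 size [30. 66.] A 209.5
px (180, 239) xy [438.6 327.7] ang -5.4 size [34. 67.] A 211.5
px (333, 188) xy [ 593.6 -131.8] ang -0.9 size [31. 65.] A 190.5
```

View pics/c5.png

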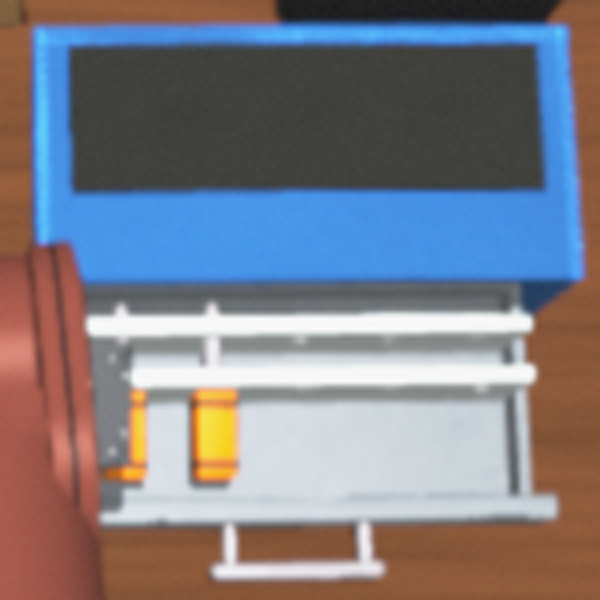

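>>> {"op": "play_rows", "data": {"rows": [[[0, 0, 0, 0, 1], [0, 0, 62, 0, 1], [0, 0, 62, 0, 1], [0, 0, 0, 0, 1]]]}}

```text
time: 22.9
eef_pos: [0.4517, 0.0544, 0.1789]
eef_rot: [-1.693, -0.021, 1.586]
force: [1.2, -0.5, 1.5]
opening: 1.002
```

>>> {"op": "play_rows", "data": {"rows": [[[60, 0, 0, 0, 1], [60, 0, 0, 0, 1], [60, 0, 0, 0, 1], [60, 0, 0, 0, 1], [0, 0, 0, 0, 1]]]}}

```text
time: 23.52
eef_pos: [0.4559, 0.2966, 0.19]
eef_rot: [-1.701, -0.029, 1.572]
force: [0.2, -0.1, -0.1]
opening: 1.001
```

```bash
python3 -c "
from h import *
s=st();print(s['qpos'],s['tau'])
finddr()
go(443.6,327.2,60,84)
"
```

```text
t23.52 pos [455.9 296.6 190. ] yaw 90.07 rp [-97.5  -1.7] F [ 0.2 -0.1 -0.1] op 1.001
[-0.99687773  0.03955367  0.30564279  1.88940901  0.05485465  1.09608115
  0.85570561] [ -2.25751206 -38.48088741  -1.69894326 -40.77923656  -0.18096547
  -1.00010309  -0.67133456]
px (259, 241) xy [433.6  89.9] ang 9.9 size [33. 66.] A 204.0
px (333, 188) xy [ 593.6 -131.8] ang -0.9 size [31. 65.] A 190.5
px (310, 188) xy [593.4 -63.5] ang -0.4 size [27. 64.] A 188.0
tool dx 33.5 dy 130.0 dz 13.2 turn 5.88
```

>>> {"op": "play_rows", "data": {"rows": [[[34, 0, 20, 6, 1], [0, 62, 7, 0, 1], [0, 62, 7, 0, 1], [0, 0, 0, 0, 1]]]}}

```text
time: 24.08
eef_pos: [0.4466, 0.3275, 0.0646]
eef_rot: [-1.703, -0.045, 1.449]
force: [-0.1, -0.3, 1.5]
opening: 0.999
```

```bash
python3 -c "
from h import *
s=st()
go(443.6,327.2,6,84)
im=get_image('scene');crop(im,240,180,460,300,3,'pics/d2.png')
"
```

```text
t24.07 pos [446.6 327.5  64.6] yaw 83.03 rp [-97.6  -2.6] F [-0.1 -0.3  1.5] op 0.999
tool dx -0.7 dy 58.6 dz 2.9 turn -0.97
```

View pics/d2.png

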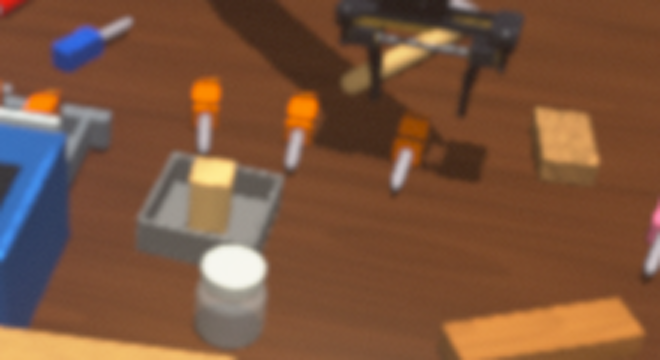

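>>> {"op": "play_rows", "data": {"rows": [[[0, 32, 7, -1, 1], [0, 22, 4, 0, 1], [0, 0, 0, 0, 1]]]}}

```text
time: 24.5
eef_pos: [0.4526, 0.3332, 0.0221]
eef_rot: [-1.715, -0.056, 1.462]
force: [-0.5, 0.4, 0.5]
opening: 0.998
```

```bash
python3 -c "
from h import *
s=st()
go(443.6,327.2,6,84)
"
```

```text
t24.50 pos [452.6 333.2  22.1] yaw 83.76 rp [-98.3  -3.2] F [-0.5  0.4  0.5] op 0.998
tool dx -7.0 dy 16.1 dz 8.3 turn -0.24
```

>>> {"op": "play_rows", "data": {"rows": [[[-7, 15, 11, 0, 1], [0, 0, 0, 0, 1]]]}}

```text
time: 24.75
eef_pos: [0.4471, 0.3296, 0.0114]
eef_rot: [-1.72, -0.062, 1.46]
force: [-1.2, -0.6, 0.4]
opening: 1.004
```

```bash
python3 -c "
from h import *
s=st()
go(443.6,327.2,6,84)
"
```

```text
t24.75 pos [447.1 329.6  11.4] yaw 83.65 rp [-98.6  -3.6] F [-1.2 -0.6  0.4] op 1.004
tool dx -2.7 dy 5.4 dz 3.2 turn -0.35
```

>>> {"op": "play_rows", "data": {"rows": [[[-2, 5, 4, 0, 1], [0, 0, 0, 0, 0.2], [0, 0, 0, 0, 0], [0, 0, 0, 0, 0], [0, 0, 0, 0, 0]]]}}

```text
time: 25.38
eef_pos: [0.4469, 0.3303, 0.0103]
eef_rot: [-1.725, -0.068, 1.46]
force: [0.2, -0.1, 0.8]
opening: 0.63
```

>>> {"op": "play_rows", "data": {"rows": [[[0, 0, 0, 0, 0], [0, 0, 0, 0, 0], [0, 0, 0, 0, 0]]]}}

```text
time: 25.75
eef_pos: [0.4467, 0.3299, 0.0101]
eef_rot: [-1.724, -0.067, 1.459]
force: [-0.8, -1.6, 1.5]
opening: 0.351
```

```bash
python3 -c "
from h import *
s=st(); 
"
```

```text
t25.75 pos [446.7 329.9  10.1] yaw 83.62 rp [-98.8  -3.8] F [-0.8 -1.6  1.5] op 0.351
```

>>> {"op": "play_rows", "data": {"rows": [[[0, -62, 0, 0, 0], [0, -62, 0, 0, 0], [0, 0, 0, 0, 0]]]}}

```text
time: 26.12
eef_pos: [0.4256, 0.3231, 0.1338]
eef_rot: [-1.722, -0.062, 1.459]
force: [1.6, 0.2, -1.5]
opening: 0.35
```

```bash
python3 -c "
from h import *
s=st(); go(519,-193.6,130,90.9)
"
```

```text
t26.12 pos [425.6 323.1 133.8] yaw 83.61 rp [-98.6  -3.6] F [ 1.6  0.2 -1.5] op 0.35
tool dx -503.1 dy 3.8 dz -150.3 turn -7.29
```

>>> {"op": "play_rows", "data": {"rows": [[[-60, -4, -15, -7, 0], [-60, -3, -10, 0, 0], [-60, -3, -10, 0, 0], [-60, -3, -10, 0, 0], [-60, -3, -10, 0, 0]]]}}

```text
time: 26.75
eef_pos: [0.4729, 0.0178, 0.1407]
eef_rot: [-1.726, -0.043, 1.593]
force: [1.8, 1.0, -1.4]
opening: 0.349
```

```bash
python3 -c "
from h import *
s=st(); go(519,-193.6,130,90.9)
"
```

```text
t26.75 pos [472.9  17.8 140.7] yaw 91.3 rp [-98.9  -2.4] F [ 1.8  1.  -1.4] op 0.349
tool dx -212.4 dy 10.7 dz -41.3 turn 0.40
```

>>> {"op": "play_rows", "data": {"rows": [[[-60, 0, -12, 0, 0], [-60, 0, -12, 0, 0], [-60, 0, -12, 0, 0], [-28, 0, 0, 0.4, 0], [0, 0, 0, 0, 0]]]}}

```text
time: 27.38
eef_pos: [0.5102, -0.1999, 0.134]
eef_rot: [-1.724, -0.04, 1.579]
force: [-0.1, 0.4, -1.6]
opening: 0.347
```

```bash
python3 -c "
from h import *
s=st(); go(519,-193.6,69.5,90.9)
"
```

```text
t27.38 pos [ 510.2 -199.9  134. ] yaw 90.49 rp [-98.8  -2.3] F [-0.1  0.4 -1.6] op 0.347
tool dx 6.2 dy 64.5 dz -8.8 turn -0.41
```

>>> {"op": "play_rows", "data": {"rows": [[[2, 32, 0, -0.4, 0], [2, 30, 0, 0, 0], [0, 0, 0, 0, 0]]]}}

```text
time: 27.75
eef_pos: [0.5189, -0.1899, 0.0696]
eef_rot: [-1.721, -0.04, 1.588]
force: [-0.0, -0.4, -1.5]
opening: 0.349
```

```bash
python3 -c "
from h import *
s=st(); go(519,-193.6,69.5,90.9)
im=get_image('scene');crop(im,140,150,300,250,5,'pics/d3.png')
"
```

```text
t27.75 pos [ 518.9 -189.9   69.6] yaw 91.01 rp [-98.6  -2.3] F [-0.  -0.4 -1.5] op 0.349
tool dx -3.7 dy 0.1 dz 0.0 turn 0.11
```

View pics/d3.png

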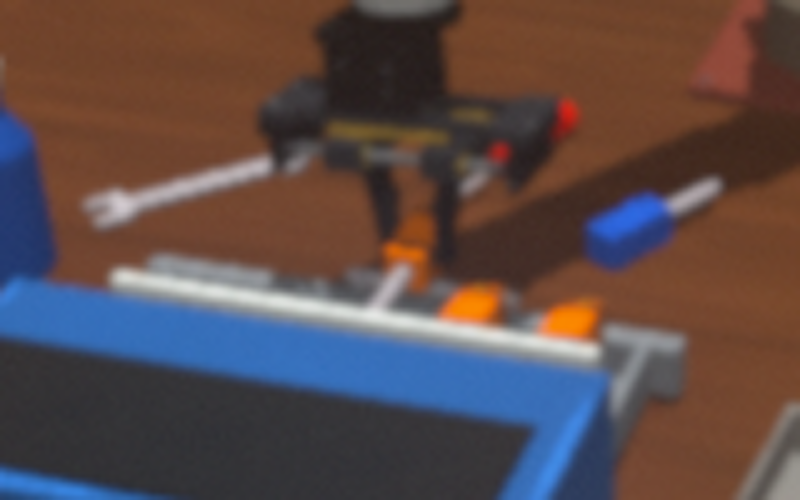

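>>> {"op": "play_rows", "data": {"rows": [[[-3.7, 0, 0, 0, 0], [0, 1.9, -12, 0, 0], [0, 1.9, -10, 0, 0], [0, 0, 0, 0, 0]]]}}

```text
time: 28.3
eef_pos: [0.5455, -0.1936, 0.0736]
eef_rot: [-1.727, -0.04, 1.59]
force: [1.2, -0.8, -3.4]
opening: 0.348
```

```bash
python3 -c "
from h import *
s=st(); go(597,-192.3,69.5,90.9)
"
```

```text
t28.30 pos [ 545.5 -193.6   73.6] yaw 91.08 rp [-99.   -2.3] F [ 1.2 -0.8 -3.4] op 0.348
tool dx 0.3 dy 4.1 dz -51.5 turn 0.18
```

>>> {"op": "play_rows", "data": {"rows": [[[0, 4.3, 0, 0, 0], [0, 0, 0, 0, 0]]]}}

```text
time: 28.55
eef_pos: [0.5462, -0.1935, 0.0691]
eef_rot: [-1.727, -0.04, 1.59]
force: [0.3, -0.7, -1.3]
opening: 0.348
```

```bash
python3 -c "
from h import *
s=st(); go(597,-192.3,69.5,90.9)
im=get_image('scene');crop(im,140,150,300,250,5,'pics/d4.png')
"
```

```text
t28.55 pos [ 546.2 -193.5   69.1] yaw 91.07 rp [-99.   -2.3] F [ 0.3 -0.7 -1.3] op 0.348
tool dx 0.3 dy -0.4 dz -50.8 turn 0.17
```

View pics/d4.png

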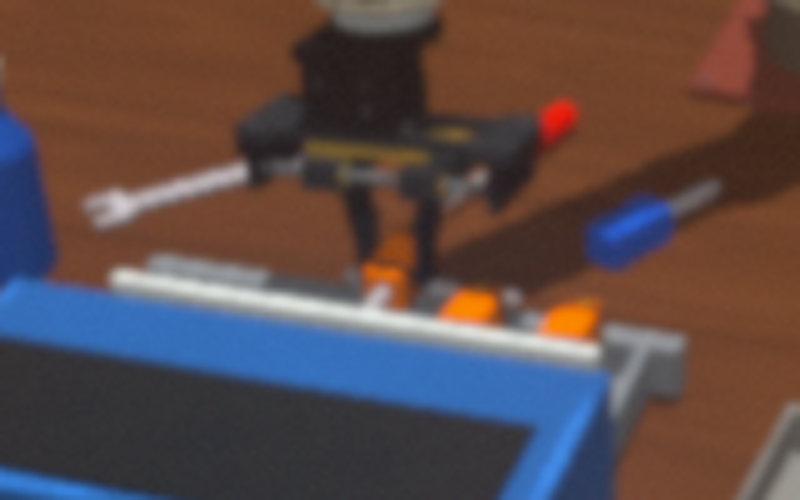

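Tip is in the front plate; continuing.

>>> {"op": "play_rows", "data": {"rows": [[[0, 1.9, -12, 0, 0], [0, 1.9, -12, 0, 0], [0, 0, 0, 0, 0]]]}}

```text
time: 28.98
eef_pos: [0.5729, -0.1929, 0.0696]
eef_rot: [-1.729, -0.04, 1.59]
force: [-0.9, 0.0, -1.4]
opening: 0.351
```

```bash
python3 -c "
from h import *
s=st(); go(597,-192.3,69.5,90.9)
"
```

```text
t28.98 pos [ 572.9 -192.9   69.6] yaw 91.1 rp [-99.   -2.3] F [-0.9  0.  -1.4] op 0.351
tool dx 0.2 dy 0.1 dz -24.1 turn 0.20
```

>>> {"op": "play_rows", "data": {"rows": [[[0, 1.7, -11, 0, 0], [0, 1.6, -9, 0, 0], [0, 0.6, -4, 0, 0], [0, 0.5, -3, 0, 0], [0, 0, 0, 0, 0]]]}}

```text
time: 29.6
eef_pos: [0.6005, -0.1927, 0.0687]
eef_rot: [-1.725, -0.04, 1.589]
force: [0.4, 0.4, -1.7]
opening: 0.351
```

```bash
python3 -c "
from h import *
s=st(); go(597,-192.3,69.5,90.9)
"
```

```text
t29.60 pos [ 600.5 -192.7   68.7] yaw 91.06 rp [-98.8  -2.3] F [ 0.4  0.4 -1.7] op 0.351
tool dx 0.4 dy -0.8 dz 3.5 turn 0.16
```

>>> {"op": "play_rows", "data": {"rows": [[[0, 0, 0, 0, 0.5], [0, 0, 0, 0, 0.5], [0, -20, 0, 0, 0.5], [0, -60, 0, 0, 0.5], [0, -60, 0, 0, 0.5]]]}}

```text
time: 30.22
eef_pos: [0.5773, -0.1984, 0.2097]
eef_rot: [-1.721, -0.04, 1.588]
force: [1.9, 0.5, 0.8]
opening: 0.498
```

>>> {"op": "play_rows", "data": {"rows": [[[60, 4, 15, 0, 1], [60, 4, 15, 0, 1], [60, 4, 15, 0, 1], [60, 4, 15, 0, 1], [0, 0, 0, 0, 1]]]}}

```text
time: 30.85
eef_pos: [0.5189, 0.042, 0.2057]
eef_rot: [-1.739, -0.045, 1.579]
force: [-0.1, -1.4, 0.3]
opening: 0.96
```

```bash
python3 -c "
from h import *
s=st()
im=get_image('top');crop(im,280,80,430,230,4,'pics/d5.png')
finddr(im)
"
```

```text
t30.85 pos [518.9  42.  205.7] yaw 90.48 rp [-99.7  -2.6] F [-0.1 -1.4  0.3] op 0.96
px (222, 241) xy [434.  201.4] ang 1.0 size [30. 66.] A 209.5
px (356, 186) xy [ 600.  -200.5] ang -1.3 size [28. 65.] A 188.0
px (333, 187) xy [ 598.2 -131.9] ang -0.9 size [31. 68.] A 206.5
px (310, 184) xy [608.7 -63.6] ang -0.3 size [27. 46.] A 127.0
```

View pics/d5.png

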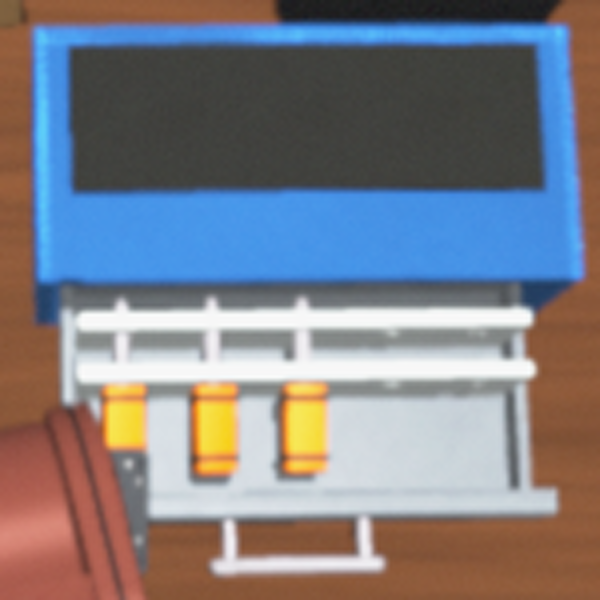

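```bash
python3 -c "
from h import *
go(425,201.5,130,91)
"
```

```text
tool dx 162.7 dy 76.1 dz 94.0 turn -0.72
```

>>> {"op": "play_rows", "data": {"rows": [[[55, 0, 32, 0, 1], [55, 0, 32, 0, 1], [50, 0, 32, -0.7, 1], [0, 62, 6, 0, 1], [0, 0, 0, 0, 1]]]}}

```text
time: 31.52
eef_pos: [0.4351, 0.1975, 0.1398]
eef_rot: [-1.749, -0.049, 1.572]
force: [0.1, -0.3, 1.6]
opening: 0.997
```

```bash
python3 -c "
from h import *
s=st();finddr()
go(439,201.5,60,91)
"
```

```text
t31.52 pos [435.1 197.5 139.8] yaw 90.09 rp [-100.2   -2.8] F [ 0.1 -0.3  1.6] op 0.997
px (260, 241) xy [434.1  87. ] ang 10.7 size [28. 66.] A 155.5
px (356, 186) xy [ 600.  -200.5] ang -1.3 size [28. 65.] A 188.0
px (333, 187) xy [ 598.2 -131.9] ang -0.9 size [31. 68.] A 206.5
px (310, 187) xy [598.  -63.5] ang -0.3 size [27. 68.] A 189.0
tool dx 2.6 dy 82.9 dz -2.0 turn -0.91
```

>>> {"op": "play_rows", "data": {"rows": [[[0, 60, 7, -1, 1], [0, 22, 4, 0, 1], [0, 0, 0, 0, 1]]]}}

```text
time: 31.95
eef_pos: [0.4491, 0.2037, 0.0679]
eef_rot: [-1.764, -0.057, 1.584]
force: [0.7, -0.3, 0.8]
opening: 1.001
```

```bash
python3 -c "
from h import *
s=st()
go(439,201.5,7,91)
im=get_image('scene');crop(im,240,180,460,300,3,'pics/e2.png')
"
```

```text
t31.95 pos [449.1 203.7  67.9] yaw 90.74 rp [-101.1   -3.3] F [ 0.7 -0.3  0.8] op 1.001
tool dx -2.1 dy 60.9 dz 10.1 turn -0.26
```

View pics/e2.png

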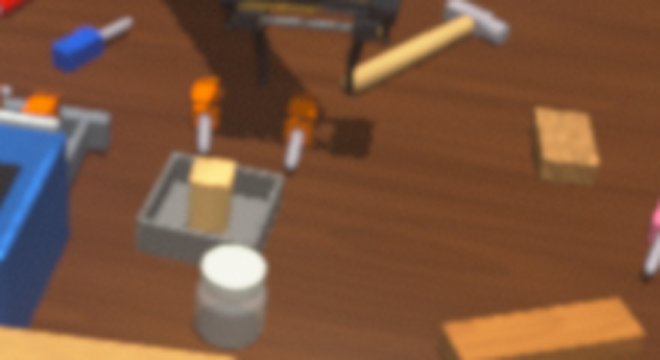

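>>> {"op": "play_rows", "data": {"rows": [[[-3, 40, 12, 0, 1], [-3, 18, 9, 0, 1], [0, 0, 0, 0, 1]]]}}

```text
time: 32.38
eef_pos: [0.446, 0.2042, 0.0142]
eef_rot: [-1.773, -0.067, 1.582]
force: [-0.6, 0.5, -0.5]
opening: 1.002
```

```bash
python3 -c "
from h import *
s=st();print(s['qpos'])
go(439,201.5,7,91)
"
```

```text
t32.38 pos [446.  204.2  14.2] yaw 90.64 rp [-101.6   -3.8] F [-0.6  0.5 -0.5] op 1.002
[-1.08976521  0.10707177  0.56073626  2.26502845 -0.02254868  0.57784103
  1.05529517]
tool dx -2.7 dy 7.2 dz 7.0 turn -0.36
```

>>> {"op": "play_rows", "data": {"rows": [[[-2, 8, 7, 0, 1], [0, 0, 0, 0, 1]]]}}

```text
time: 32.62
eef_pos: [0.4428, 0.2041, 0.0076]
eef_rot: [-1.776, -0.07, 1.582]
force: [-0.4, -0.3, 0.0]
opening: 0.996
```

```bash
python3 -c "
from h import *
s=st()
go(439,201.5,7,91)
"
```

```text
t32.62 pos [442.8 204.1   7.6] yaw 90.62 rp [-101.8   -4. ] F [-0.4 -0.3  0. ] op 0.996
tool dx -2.5 dy 0.6 dz 3.8 turn -0.38
```

>>> {"op": "play_rows", "data": {"rows": [[[0, 0, 0, 0, 0.2], [0, 0, 0, 0, 0], [0, 0, 0, 0, 0], [0, 0, 0, 0, 0], [0, 0, 0, 0, 0]]]}}

```text
time: 33.25
eef_pos: [0.4438, 0.2049, 0.0091]
eef_rot: [-1.778, -0.072, 1.582]
force: [-0.2, -0.0, 1.1]
opening: 0.515
```

>>> {"op": "play_rows", "data": {"rows": [[[0, 0, 0, 0, 0], [0, 0, 0, 0, 0]]]}}

```text
time: 33.5
eef_pos: [0.4437, 0.2047, 0.009]
eef_rot: [-1.777, -0.072, 1.582]
force: [-1.8, -0.9, 3.2]
opening: 0.35
```

>>> {"op": "play_rows", "data": {"rows": [[[0, -62, 0, 0, 0], [0, -62, 0, 0, 0], [0, 0, 0, 0, 0]]]}}

```text
time: 33.88
eef_pos: [0.417, 0.1942, 0.1305]
eef_rot: [-1.774, -0.062, 1.581]
force: [0.2, 0.6, -1.4]
opening: 0.35
```

```bash
python3 -c "
from h import *
s=st(); go(522,-260,130,90.9)
"
```

```text
t33.88 pos [417.  194.2 130.5] yaw 90.59 rp [-101.7   -3.6] F [ 0.2  0.6 -1.4] op 0.35
tool dx -455.2 dy 0.5 dz -100.3 turn -0.31
```

>>> {"op": "play_rows", "data": {"rows": [[[-60, -2, -14, 0, 0], [-60, -2, -14, 0, 0], [-60, -2, -14, 0, 0], [-60, -2, -14, 0, 0], [-60, -2, -14, 0, 0]]]}}

```text
time: 34.5
eef_pos: [0.4871, -0.1083, 0.1335]
eef_rot: [-1.775, -0.063, 1.591]
force: [2.3, 1.4, -1.8]
opening: 0.347
```

```bash
python3 -c "
from h import *
s=st(); go(526,-260,130,90.9)
"
```

```text
t34.50 pos [ 487.1 -108.3  133.5] yaw 91.13 rp [-101.7   -3.6] F [ 2.3  1.4 -1.8] op 0.347
tool dx -152.5 dy 3.5 dz -35.9 turn 0.23
```

>>> {"op": "play_rows", "data": {"rows": [[[-60, -1, -14, 0, 0], [-60, -1, -12, 0, 0], [-25, 0, 0, 0, 0], [0, 0, 0, 0, 0]]]}}

```text
time: 35.0
eef_pos: [0.4972, -0.206, 0.1282]
eef_rot: [-1.75, -0.068, 1.583]
force: [-0.4, 0.9, -1.3]
opening: 0.344
```

```bash
python3 -c "
from h import *
s=st(); go(526,-259.6,69,90.9)
"
```

```text
t35.00 pos [ 497.2 -206.   128.2] yaw 90.7 rp [-100.2   -3.9] F [-0.4  0.9 -1.3] op 0.344
tool dx -54.0 dy 59.2 dz -28.1 turn -0.20
```

```bash
python3 -c "
from h import *
s=st(); print(np.round(s['qpos'],2),np.round(s['qvel'],2), s['tau'])
"
```

```text
t35.00 pos [ 497.2 -206.   128.2] yaw 90.7 rp [-100.2   -3.9] F [-0.4  0.9 -1.3] op 0.344
[-0.73  0.18  1.25  2.01 -0.38  0.98  2.28] [ 0.   -0.   -0.04  0.01  0.01 -0.01 -0.03] [  0.95433511 -19.65443373   6.89914182 -38.04629803  -1.64447106
  -0.54131906   1.22949354]
```

>>> {"op": "play_rows", "data": {"rows": [[[-30, 0, -14, 0, 0], [0, 0, 0, 0, 0]]]}}

```text
time: 35.25
eef_pos: [0.5111, -0.2351, 0.127]
eef_rot: [-1.747, -0.068, 1.584]
force: [-1.2, 0.1, -1.3]
opening: 0.349
```

```bash
python3 -c "
from h import *
s=st(); print(np.round(s['qpos'],2),np.round(s['qvel'],2), s['tau'])
go(526,-259.6,69,90.9)
"
```

```text
t35.25 pos [ 511.1 -235.1  127. ] yaw 90.73 rp [-100.1   -3.9] F [-1.2  0.1 -1.3] op 0.349
[-0.58  0.28  1.19  1.95 -0.49  1.02  2.4 ] [-0.09 -0.05 -0.01  0.05  0.03  0.   -0.05] [  1.55429106 -28.15411627   9.96469706 -37.73169279  -1.78355902
  -0.406805     1.06677398]
tool dx -24.7 dy 58.0 dz -14.6 turn -0.17
```

>>> {"op": "play_rows", "data": {"rows": [[[-18, 20, -12, 0, 0], [-10, 22, -12, 0, 0], [0, 10, 0, 0, 0], [0, 0, 0, 0, 0]]]}}

```text
time: 35.75
eef_pos: [0.5437, -0.2536, 0.0759]
eef_rot: [-1.743, -0.071, 1.588]
force: [0.7, 0.7, -1.1]
opening: 0.342
```

```bash
python3 -c "
from h import *
s=st(); print(np.round(s['qpos'],2))
go(526,-259.6,69,90.9)
"
```

```text
t35.75 pos [ 543.7 -253.6   75.9] yaw 90.97 rp [-99.9  -4.1] F [ 0.7  0.7 -1.1] op 0.342
[-0.39  0.45  1.04  1.91 -0.66  0.99  2.53]
tool dx -5.7 dy 6.9 dz 17.8 turn 0.07
```

```bash
python3 -c "
from h import *
im=get_image('scene');crop(im,140,150,300,250,5,'pics/e3.png')
im=get_image('top');crop(im,280,80,430,230,4,'pics/e4.png')
"
```

```text
(no output)
```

View pics/e3.png

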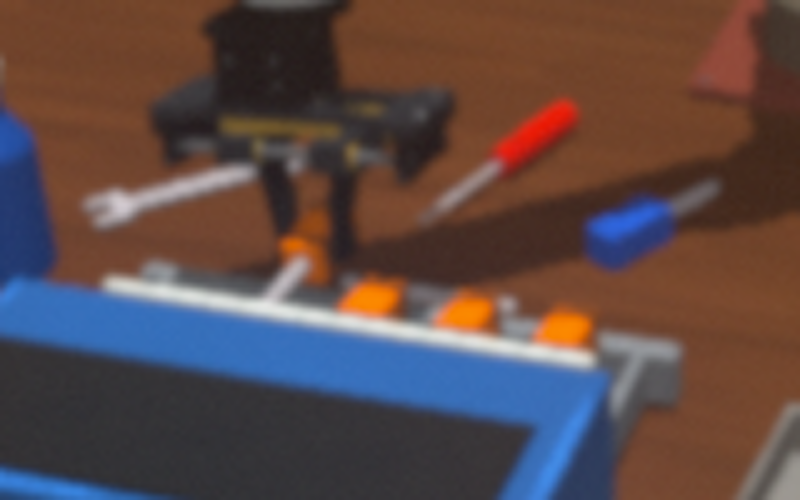

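View pics/e4.png

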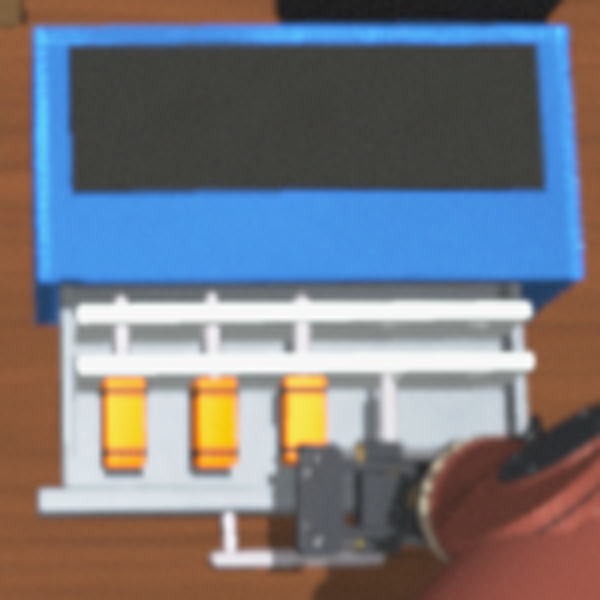

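>>> {"op": "play_rows", "data": {"rows": [[[-4, 0, 14, 0, 0], [0, 0, 0, 0, 0]]]}}

```text
time: 36.1
eef_pos: [0.5296, -0.2581, 0.0754]
eef_rot: [-1.747, -0.071, 1.588]
force: [0.7, -0.2, -1.0]
opening: 0.342
```

```bash
python3 -c "
from h import *
s=st(); print(np.round(s['qpos'],2))
go(532,-259.6,71,90.9)
"
```

```text
t36.10 pos [ 529.6 -258.1   75.4] yaw 90.99 rp [-100.1   -4. ] F [ 0.7 -0.2 -1. ] op 0.342
[-0.4   0.43  1.05  1.93 -0.65  0.98  2.55]
tool dx -1.6 dy 4.4 dz -2.3 turn 0.09
```

>>> {"op": "play_rows", "data": {"rows": [[[-1.2, 4.6, 0, 0, 0], [0, 0, 0, 0, 0]]]}}

```text
time: 36.35
eef_pos: [0.5308, -0.2587, 0.0711]
eef_rot: [-1.749, -0.071, 1.588]
force: [-0.8, 0.3, -1.8]
opening: 0.341
```

```bash
python3 -c "
from h import *
s=st(); print(np.round(s['qpos'],2))
go(532,-259.6,71,90.9)
im=get_image('scene');crop(im,140,150,300,250,5,'pics/e5.png')
im=get_image('top');crop(im,280,80,430,230,4,'pics/e6.png')
"
```

```text
t36.35 pos [ 530.8 -258.7   71.1] yaw 91.0 rp [-100.2   -4.1] F [-0.8  0.3 -1.8] op 0.341
[-0.38  0.43  1.04  1.93 -0.66  0.97  2.56]
tool dx -0.9 dy 0.1 dz -1.2 turn 0.10
```

View pics/e6.png

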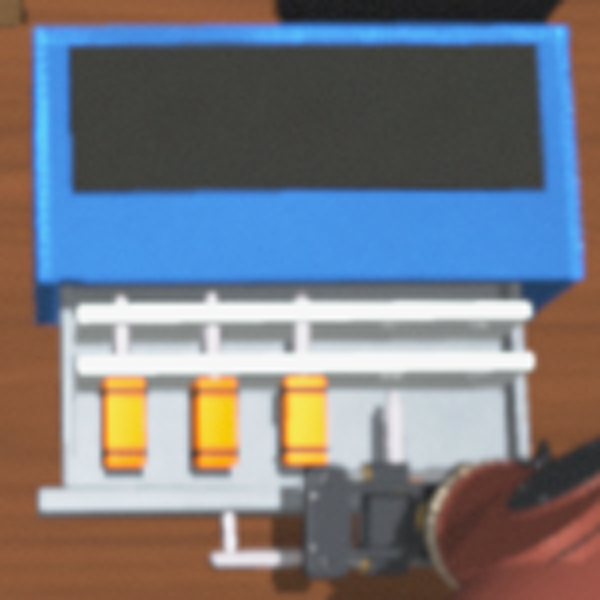

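View pics/e5.png

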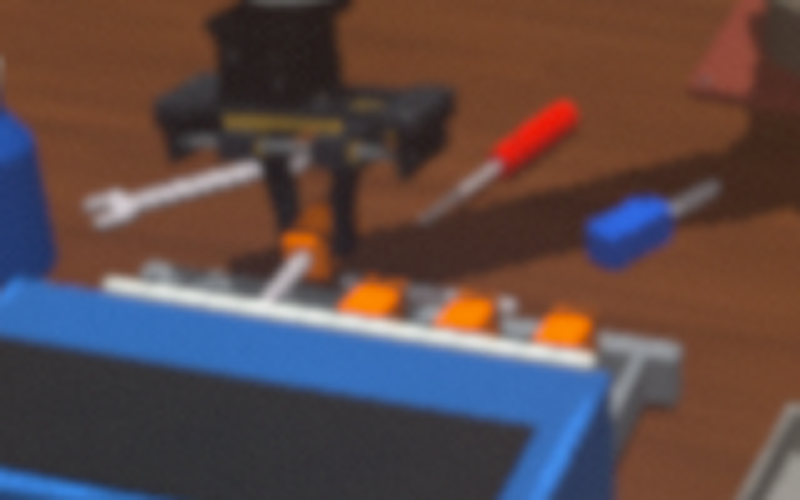

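>>> {"op": "play_rows", "data": {"rows": [[[2, 0, 0, 0, 0], [0, 2.3, -11, 0, 0], [0, 2.3, -10, 0, 0], [0, 0, 0, 0, 0]]]}}

```text
time: 36.95
eef_pos: [0.5536, -0.257, 0.07]
eef_rot: [-1.747, -0.069, 1.588]
force: [1.4, -2.0, -4.1]
opening: 0.338
```

```bash
python3 -c "
from h import *
s=st(); print(np.round(s['qpos'],2))
go(609,-257,71,90.9)
im=get_image('scene');crop(im,140,150,300,250,5,'pics/e7.png')
im=get_image('top');crop(im,280,80,430,230,4,'pics/e8.png')
"
```

```text
t36.95 pos [ 553.6 -257.    70. ] yaw 90.97 rp [-100.1   -4. ] F [ 1.4 -2.  -4.1] op 0.338
[-0.37  0.47  1.02  1.89 -0.68  0.99  2.54]
tool dx -0.9 dy -1.0 dz -55.4 turn 0.07
```

View pics/e8.png

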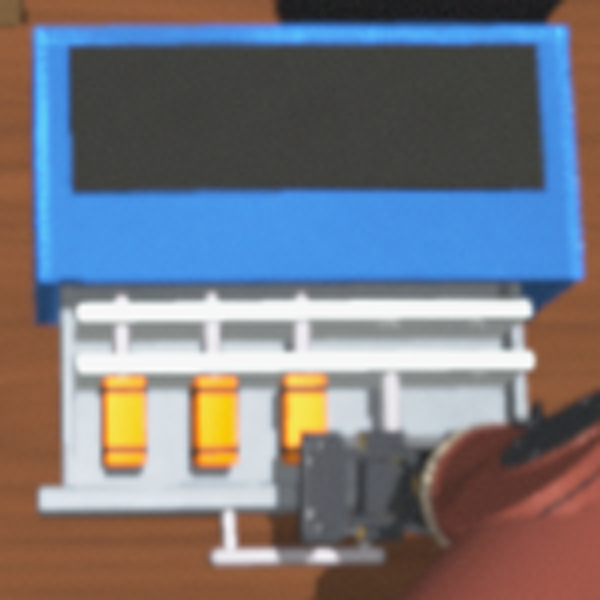

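>>> {"op": "play_rows", "data": {"rows": [[[-1.2, 2, 2, 0, 0], [0, 0, 0, 0, 0]]]}}

```text
time: 37.3
eef_pos: [0.5514, -0.2575, 0.0679]
eef_rot: [-1.748, -0.071, 1.588]
force: [-0.2, -0.4, -1.1]
opening: 0.343
```

```bash
python3 -c "
from h import *
s=st()
go(609,-257,71,90.9)
"
```

```text
t37.30 pos [ 551.4 -257.5   67.9] yaw 90.98 rp [-100.1   -4.1] F [-0.2 -0.4 -1.1] op 0.343
tool dx -0.4 dy -3.1 dz -57.6 turn 0.08
```

View pics/e7.png

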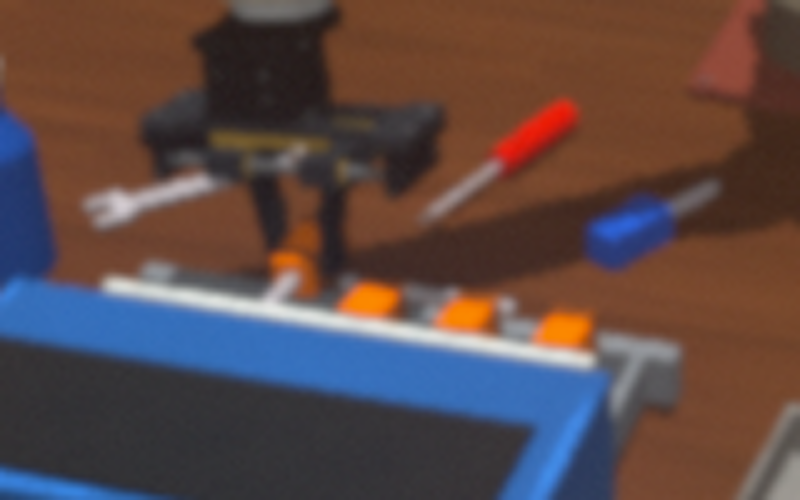

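Force relaxed to only the drift's weight. Push on.

>>> {"op": "play_rows", "data": {"rows": [[[0, 1.8, -10, 0, 0], [0, 1.8, -10, 0, 0], [0, 0, 0, 0, 0]]]}}

```text
time: 37.67
eef_pos: [0.5734, -0.2573, 0.0681]
eef_rot: [-1.749, -0.071, 1.588]
force: [0.3, -1.3, -1.3]
opening: 0.345
```

```bash
python3 -c "
from h import *
s=st()
go(609,-257,69,90.9)
"
```

```text
t37.67 pos [ 573.4 -257.3   68.1] yaw 90.97 rp [-100.2   -4. ] F [ 0.3 -1.3 -1.3] op 0.345
tool dx -0.3 dy -0.9 dz -35.6 turn 0.07
```

>>> {"op": "play_rows", "data": {"rows": [[[-0.3, 1.8, -10, 0, 0], [0, 1.8, -8, 0, 0], [0, 0, 0, 0, 0]]]}}

```text
time: 38.05
eef_pos: [0.5938, -0.2568, 0.0678]
eef_rot: [-1.749, -0.071, 1.589]
force: [0.5, -0.4, -1.2]
opening: 0.346
```

```bash
python3 -c "
from h import *
s=st()
im=get_image('top');crop(im,280,80,430,230,4,'pics/e9.png')
"
```

```text
t38.05 pos [ 593.8 -256.8   67.8] yaw 91.03 rp [-100.2   -4.1] F [ 0.5 -0.4 -1.2] op 0.346
```

View pics/e9.png

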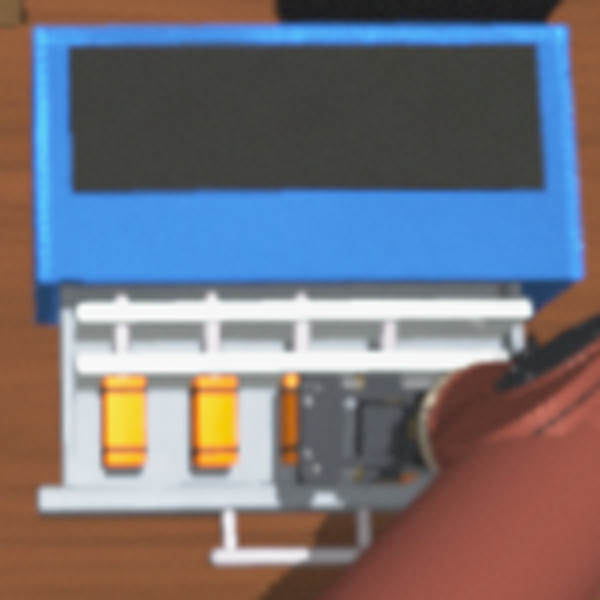

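>>> {"op": "play_rows", "data": {"rows": [[[-0.8, 1.4, -8, 0, 0], [0, 1.2, -6, 0, 0], [0, 0.8, -4, 0, 0], [0, 0.6, -3, 0, 0], [0, 0, 0, 0, 0]]]}}

```text
time: 38.72
eef_pos: [0.6145, -0.257, 0.067]
eef_rot: [-1.746, -0.073, 1.588]
force: [-0.3, 0.1, -1.3]
opening: 0.345
```

```bash
python3 -c "
from h import *
s=st()
im=get_image('top');crop(im,280,80,430,230,4,'pics/e10.png')
"
```

```text
t38.73 pos [ 614.5 -257.    67. ] yaw 90.99 rp [-100.    -4.2] F [-0.3  0.1 -1.3] op 0.345
```

View pics/e10.png

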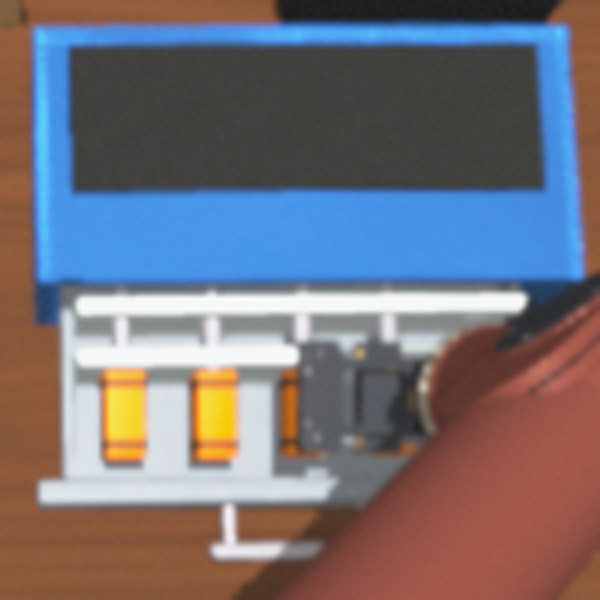

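>>> {"op": "play_rows", "data": {"rows": [[[0, 0, 0, 0, 0.5], [0, 0, 0, 0, 0.5], [0, -20, 0, 0, 0.5], [0, -60, 0, 0, 0.5], [0, -40, 0, 0, 0.5]]]}}

```text
time: 39.4
eef_pos: [0.5928, -0.2657, 0.1885]
eef_rot: [-1.745, -0.073, 1.588]
force: [0.4, 0.2, -0.5]
opening: 0.501
```

>>> {"op": "play_rows", "data": {"rows": [[[60, 4, 0, 10, 1], [60, 4, 5, 10, 1], [60, 4, 15, 10, 1], [60, 4, 30, 10, 1], [0, 0, 0, 10, 1]]]}}

```text
time: 40.02
eef_pos: [0.6095, -0.032, 0.2042]
eef_rot: [-1.634, -0.191, 0.71]
force: [0.0, -1.3, 0.3]
opening: 0.96
```

```bash
python3 -c "
from h import *
s=st(); print(np.round(s['qpos'],2))
im=get_image('top');crop(im,280,80,430,230,4,'pics/f1.png')
finddr(im)
"
```

```text
t40.02 pos [609.5 -32.  204.2] yaw 40.71 rp [-93.6 -10.9] F [ 0.  -1.3  0.3] op 0.96
[-1.08  0.35  1.36  1.8  -0.5   1.14  1.13]
px (259, 241) xy [433.6  89.9] ang 9.9 size [33. 66.] A 204.5
px (378, 182) xy [ 612.7 -269.8] ang -1.7 size [31. 65.] A 197.5
```

View pics/f1.png

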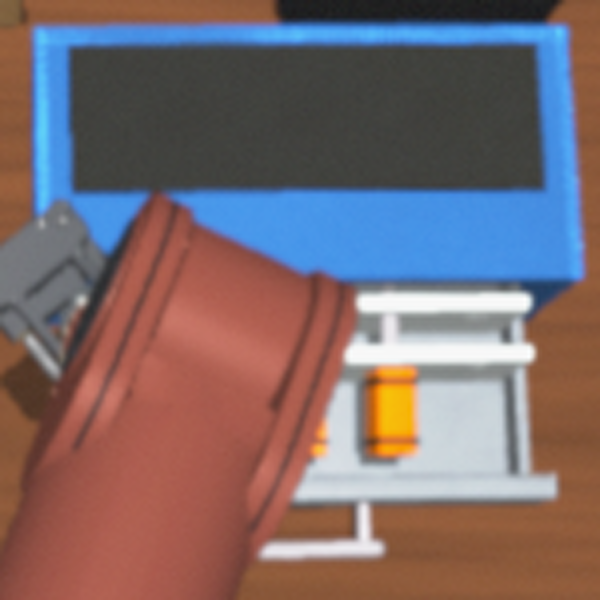

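>>> {"op": "play_rows", "data": {"rows": [[[0, 0, 0, 10, 1], [0, 0, 0, 10, 1], [0, 0, 0, 10, 1], [0, 0, 0, 10, 1], [0, 0, 0, 10, 1]]]}}

```text
time: 40.7
eef_pos: [0.6089, -0.041, 0.2098]
eef_rot: [-1.456, -0.172, -0.211]
force: [-0.1, -0.3, -0.1]
opening: 1.001
```

>>> {"op": "play_rows", "data": {"rows": [[[0, 0, 0, 10, 1], [0, 0, 0, 10, 1], [0, 0, 0, 10, 1], [0, 0, 0, 10, 1], [0, 0, 0, 10, 1]]]}}

```text
time: 41.32
eef_pos: [0.6082, -0.0493, 0.215]
eef_rot: [-1.36, -0.02, -1.101]
force: [-0.0, 0.1, 0.1]
opening: 0.997
```

```bash
python3 -c "
from h import *
s=st(); print(np.round(s['qpos'],2))
finddr()
go(440,90,130,-80)
"
```

```text
t41.33 pos [608.2 -49.3 215. ] yaw -63.08 rp [-77.9  -1.1] F [-0.   0.1  0.1] op 0.997
[-1.07  0.33  1.38  1.8  -0.5   1.15 -0.65]
px (259, 241) xy [433.6  89.9] ang 9.9 size [33. 66.] A 205.5
px (378, 182) xy [ 614.3 -271.3] ang -1.5 size [28. 68.] A 159.5
tool dx -199.8 dy 85.1 dz -88.7 turn 16.38
```

>>> {"op": "play_rows", "data": {"rows": [[[-45, 0, -20, 5, 1], [-45, 0, -20, 5, 1]]]}}

```text
time: 41.62
eef_pos: [0.5544, -0.0177, 0.2137]
eef_rot: [-1.394, 0.005, -1.201]
force: [-1.0, 0.3, 0.9]
opening: 1.001
```

```bash
python3 -c "
from h import *
s=st(); print(np.round(s['qpos'],2))
go(440,90,130,-80)
"
```

```text
t41.62 pos [554.4 -17.7 213.7] yaw -68.79 rp [-79.9   0.3] F [-1.   0.3  0.9] op 1.001
[-1.34 -0.06  1.33  1.89 -0.01  1.1  -1.2 ]
tool dx -141.8 dy 83.7 dz -67.6 turn 11.21
```

>>> {"op": "play_rows", "data": {"rows": [[[-40, 0, -18, 4, 1], [-40, 0, -18, 4, 1], [0, 0, 0, 0, 1]]]}}

```text
time: 42.0
eef_pos: [0.4969, 0.0411, 0.2089]
eef_rot: [-1.398, 0.036, -1.313]
force: [0.5, -0.3, -0.3]
opening: 1.0
```

```bash
python3 -c "
from h import *
s=st(); print(np.round(s['qpos'],2))
go(440,90,130,-80)
"
```

```text
t42.00 pos [496.9  41.1 208.9] yaw -75.2 rp [-80.1   2.1] F [ 0.5 -0.3 -0.3] op 1.0
[-1.24 -0.28  0.97  2.01  0.22  1.12 -1.66]
tool dx -61.8 dy 78.9 dz -42.5 turn 4.80
```

>>> {"op": "play_rows", "data": {"rows": [[[-10, 50, -12, 2, 1], [-10, 30, -12, 2, 1], [0, 0, 0, 0, 1]]]}}

```text
time: 42.38
eef_pos: [0.4841, 0.057, 0.127]
eef_rot: [-1.396, 0.048, -1.377]
force: [0.7, -0.3, 0.6]
opening: 0.999
```

```bash
python3 -c "
from h import *
s=st(); print(np.round(s['qpos'],2))
go(440,90,80,-80)
"
```

```text
t42.38 pos [484.1  57.  127. ] yaw -78.9 rp [-80.    2.8] F [ 0.7 -0.3  0.6] op 0.999
[-1.28 -0.19  1.05  2.15  0.16  0.92 -1.69]
tool dx -40.8 dy 47.0 dz -37.0 turn 1.10
```

>>> {"op": "play_rows", "data": {"rows": [[[-20, 20, -18, 1, 1], [-16, 20, -12, 0, 1], [0, 0, 0, 0, 1]]]}}

```text
time: 42.75
eef_pos: [0.4597, 0.0874, 0.0881]
eef_rot: [-1.391, 0.05, -1.391]
force: [-0.4, -0.2, -0.4]
opening: 1.001
```

```bash
python3 -c "
from h import *
s=st(); print(np.round(s['qpos'],2))
go(454,93,50,-80)
"
```

```text
t42.75 pos [459.7  87.4  88.1] yaw -79.72 rp [-79.7   2.9] F [-0.4 -0.2 -0.4] op 1.001
[-1.29 -0.17  1.    2.24  0.15  0.82 -1.78]
tool dx -6.5 dy 38.1 dz -4.7 turn 0.28
```

```bash
python3 -c "
from h import *
im=get_image('scene');crop(im,240,150,460,300,3,'pics/f2.png')
im=get_image('top');crop(im,200,180,330,280,5,'pics/f3.png')
"
```

```text
(no output)
```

View pics/f2.png

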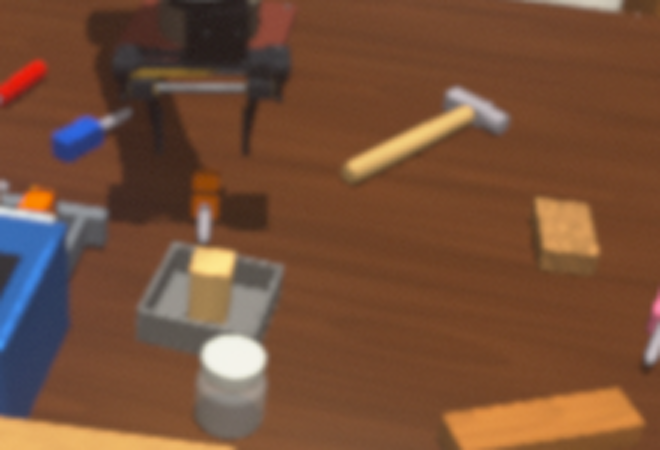

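View pics/f3.png

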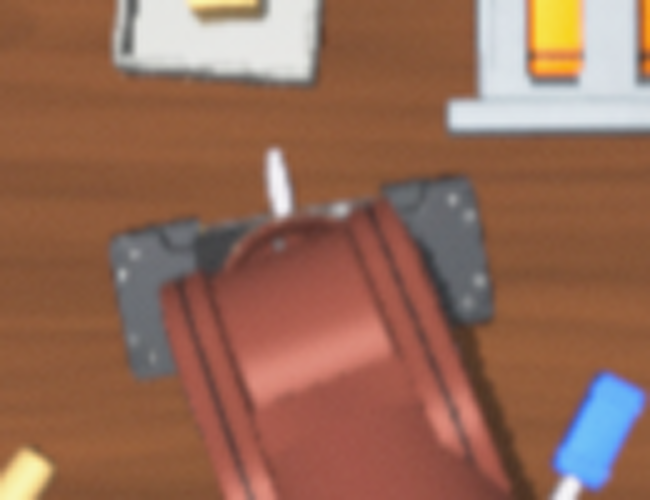

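>>> {"op": "play_rows", "data": {"rows": [[[-4, 40, -9, 0, 1], [-2, 20, -6, 0, 1], [0, 0, 0, 0, 1]]]}}

```text
time: 43.22
eef_pos: [0.4621, 0.0949, 0.0321]
eef_rot: [-1.379, 0.054, -1.393]
force: [0.3, 0.3, -0.3]
opening: 0.997
```

```bash
python3 -c "
from h import *
s=st(); print(np.round(s['qpos'],2))
go(454,93,8,-80)
"
```

```text
t43.23 pos [462.1  94.9  32.1] yaw -79.8 rp [-79.    3.1] F [ 0.3  0.3 -0.3] op 0.997
[-1.37  0.04  1.14  2.29 -0.13  0.64 -1.53]
tool dx 0.5 dy 24.1 dz -8.3 turn 0.20
```

>>> {"op": "play_rows", "data": {"rows": [[[0, 14, -7, 0, 1], [0, 10, -5, 0, 1], [0, 0, 0, 0, 1]]]}}

```text
time: 43.6
eef_pos: [0.4594, 0.0952, 0.0106]
eef_rot: [-1.374, 0.056, -1.391]
force: [1.1, 0.0, 0.3]
opening: 1.002
```

```bash
python3 -c "
from h import *
s=st(); print(np.round(s['qpos'],2))
go(454,93,8,-80)
"
```

```text
t43.60 pos [459.4  95.2  10.6] yaw -79.73 rp [-78.7   3.2] F [1.1 0.  0.3] op 1.002
[-1.31  0.12  1.11  2.32 -0.28  0.59 -1.39]
tool dx 1.2 dy 2.6 dz -5.7 turn 0.27
```

>>> {"op": "play_rows", "data": {"rows": [[[0, 3, -9, 0, 1], [0, 0, 0, 0, 1]]]}}

```text
time: 43.85
eef_pos: [0.4523, 0.094, 0.0076]
eef_rot: [-1.372, 0.058, -1.392]
force: [-0.2, 0.7, 0.3]
opening: 1.0
```

```bash
python3 -c "
from h import *
s=st(); print(np.round(s['qpos'],2))
go(454,93,8,-80)
"
```

```text
t43.85 pos [452.3  94.    7.6] yaw -79.74 rp [-78.6   3.3] F [-0.2  0.7  0.3] op 1.0
[-1.33  0.1   1.12  2.34 -0.26  0.58 -1.41]
tool dx 1.3 dy -0.4 dz 1.5 turn 0.26
```

Good. Grip.

>>> {"op": "play_rows", "data": {"rows": [[[0, 0, 0, 0, 0.2], [0, 0, 0, 0, 0], [0, 0, 0, 0, 0], [0, 0, 0, 0, 0], [0, 0, 0, 0, 0]]]}}

```text
time: 44.48
eef_pos: [0.453, 0.0946, 0.0084]
eef_rot: [-1.371, 0.059, -1.391]
force: [-0.5, -0.4, -1.5]
opening: 0.516
```

>>> {"op": "play_rows", "data": {"rows": [[[0, 0, 0, 0, 0], [0, 0, 0, 0, 0], [0, 0, 0, 0, 0]]]}}

```text
time: 44.85
eef_pos: [0.4531, 0.0945, 0.0084]
eef_rot: [-1.371, 0.059, -1.391]
force: [-0.9, -0.4, 1.6]
opening: 0.35
```

```bash
python3 -c "
from h import *
s=st()"
```

```text
t44.85 pos [453.1  94.5   8.4] yaw -79.7 rp [-78.6   3.4] F [-0.9 -0.4  1.6] op 0.35
```

>>> {"op": "play_rows", "data": {"rows": [[[0, -50, 0, 0, 0], [0, -60, 0, 0, 0], [0, 0, 0, 0, 0]]]}}

```text
time: 45.22
eef_pos: [0.4297, 0.0974, 0.0801]
eef_rot: [-1.397, 0.077, -1.375]
force: [0.2, 0.3, -0.5]
opening: 0.345
```

```bash
python3 -c "
from h import *
s=st(); print(np.round(s['qpos'],2))
go(530,-320,125,-89.1)
"
```

```text
t45.23 pos [429.7  97.4  80.1] yaw -78.79 rp [-80.1   4.4] F [ 0.2  0.3 -0.5] op 0.345
[-1.36 -0.28  1.01  2.3   0.26  0.83 -1.89]
tool dx 429.0 dy -44.9 dz 17.3 turn 10.31
```

>>> {"op": "play_rows", "data": {"rows": [[[0, -20, 40, 0, 0], [20, -25, 40, 0, 0], [0, 0, 0, 0, 0]]]}}

```text
time: 45.6
eef_pos: [0.504, 0.0873, 0.1357]
eef_rot: [-1.4, 0.079, -1.374]
force: [-0.2, 0.1, -1.8]
opening: 0.348
```

```bash
python3 -c "
from h import *
s=st(); print(np.round(s['qpos'],2))
go(530,-320,125,-89.1)
"
```

```text
t45.60 pos [504.   87.3 135.7] yaw -78.71 rp [-80.2   4.5] F [-0.2  0.1 -1.8] op 0.348
[-1.5  -0.16  1.24  2.09  0.11  0.93 -1.68]
tool dx 404.5 dy 10.7 dz -54.2 turn 10.39
```

>>> {"op": "play_rows", "data": {"rows": [[[45, -5, 0, 4, 0], [45, -5, 0, 4, 0], [45, -4, 0, 2, 0]]]}}

```text
time: 45.98
eef_pos: [0.517, -0.0446, 0.1347]
eef_rot: [-1.418, 0.108, -1.541]
force: [0.2, 1.2, -1.9]
opening: 0.352
```

```bash
python3 -c "
from h import *
s=st(); print(np.round(s['qpos'],2))
go(545,-320,125,-89.1)
cv2.imwrite('pics/g1.png',get_image('scene'))
"
```

```text
t45.98 pos [517.  -44.6 134.7] yaw -88.29 rp [-81.3   6.2] F [ 0.2  1.2 -1.9] op 0.352
[-1.24  0.03  1.38  2.05 -0.19  0.96 -1.31]
tool dx 276.1 dy 9.7 dz 19.8 turn 0.81
```

View pics/g1.png

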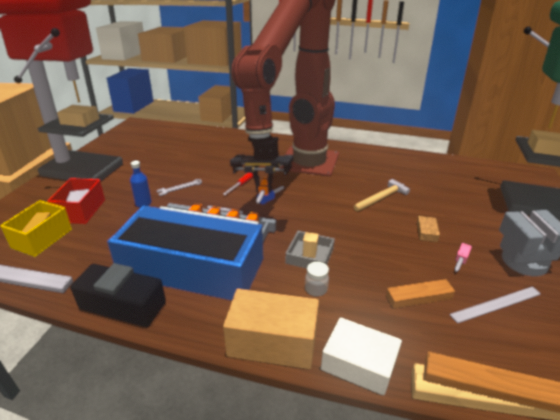

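>>> {"op": "play_rows", "data": {"rows": [[[50, -5, 4, 0, 0], [50, -5, 4, 0, 0], [50, -5, 4, 0, 0]]]}}

```text
time: 46.4
eef_pos: [0.528, -0.1878, 0.1293]
eef_rot: [-1.429, 0.1, -1.54]
force: [-0.2, -0.2, -0.5]
opening: 0.349
```

```bash
python3 -c "
from h import *
s=st(); print(np.round(s['qpos'],2))
go(545,-324,125,-89.1)
"
```

```text
t46.40 pos [ 528.  -187.8  129.3] yaw -88.25 rp [-81.9   5.7] F [-0.2 -0.2 -0.5] op 0.349
[-0.66  0.32  1.2   1.93 -0.53  1.08 -0.78]
tool dx 136.7 dy 4.3 dz 12.9 turn 0.85
```

>>> {"op": "play_rows", "data": {"rows": [[[50, -5, 4, 0.8, 0], [50, -5, 3, 0, 0], [36, -3, 3, 0, 0], [0, 0, 0, 0, 0]]]}}

```text
time: 46.9
eef_pos: [0.5338, -0.3302, 0.1187]
eef_rot: [-1.446, 0.103, -1.563]
force: [-0.6, 0.4, -1.8]
opening: 0.348
```

```bash
python3 -c "
from h import *
s=st(); print(np.round(s['qpos'],2))
go(546,-325.5,73,-89.1)
"
```

```text
t46.90 pos [ 533.8 -330.2  118.7] yaw -89.57 rp [-82.9   5.9] F [-0.6  0.4 -1.8] op 0.348
[-0.22  0.53  1.06  1.73 -0.67  1.2  -0.53]
tool dx -4.6 dy 45.7 dz 12.3 turn -0.47
```

>>> {"op": "play_rows", "data": {"rows": [[[-2, 22, 2, -0.4, 0], [-4, 20, 2, 0, 0], [0, 0, 0, 0, 0]]]}}

```text
time: 47.28
eef_pos: [0.5426, -0.3141, 0.0712]
eef_rot: [-1.451, 0.106, -1.553]
force: [0.1, -0.9, -1.0]
opening: 0.349
```

```bash
python3 -c "
from h import *
s=st(); print(np.round(s['qpos'],2))
go(546,-325.5,73,-89.1)
im=get_image('scene');crop(im,120,150,280,250,5,'pics/g5.png')
im=get_image('top');crop(im,290,80,440,230,4,'pics/g6.png')
"
```

```text
t47.27 pos [ 542.6 -314.1   71.2] yaw -89.0 rp [-83.1   6.1] F [ 0.1 -0.9 -1. ] op 0.349
[-0.21  0.58  1.01  1.77 -0.72  1.13 -0.5 ]
tool dx 11.4 dy -1.8 dz 3.2 turn 0.10
```

View pics/g6.png

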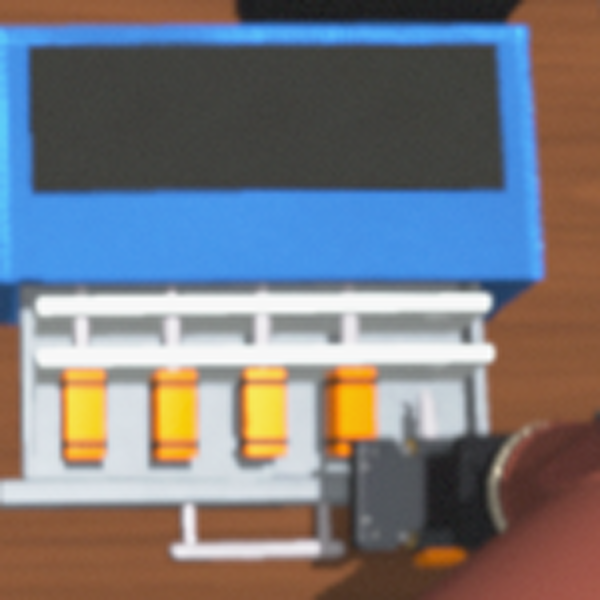

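View pics/g5.png

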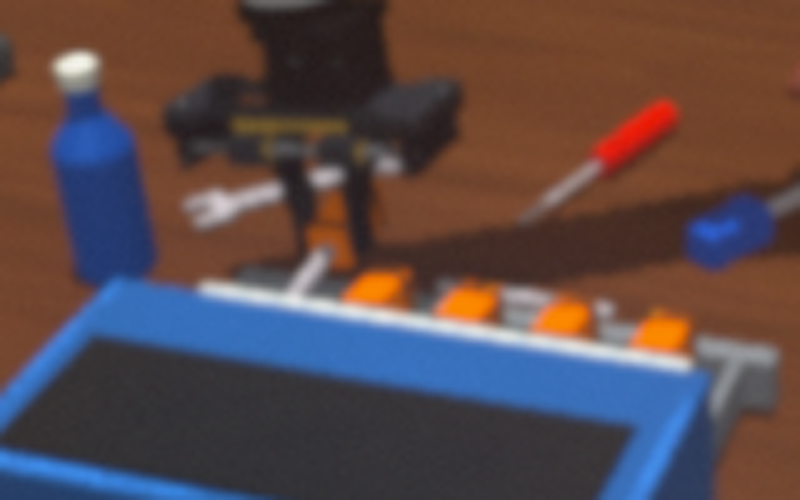

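>>> {"op": "play_rows", "data": {"rows": [[[10, -4, 0, 0, 0], [0, 0, 0, 0, 0]]]}}

```text
time: 47.62
eef_pos: [0.5432, -0.3274, 0.0779]
eef_rot: [-1.447, 0.103, -1.554]
force: [-0.1, 0.1, -1.3]
opening: 0.343
```

```bash
python3 -c "
from h import *
s=st(); print(np.round(s['qpos'],2))
im=get_image('scene');crop(im,160,180,240,240,9,'pics/g7.png')
im=get_image('top');crop(im,340,130,440,230,6,'pics/g8.png')
"
```

```text
t47.62 pos [ 543.2 -327.4   77.9] yaw -89.03 rp [-82.9   5.9] F [-0.1  0.1 -1.3] op 0.343
[-0.19  0.58  1.01  1.75 -0.72  1.15 -0.49]
```

View pics/g8.png

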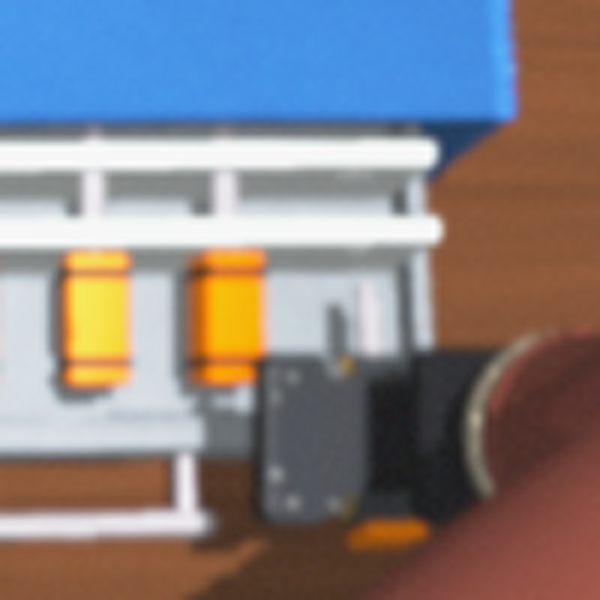

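View pics/g7.png

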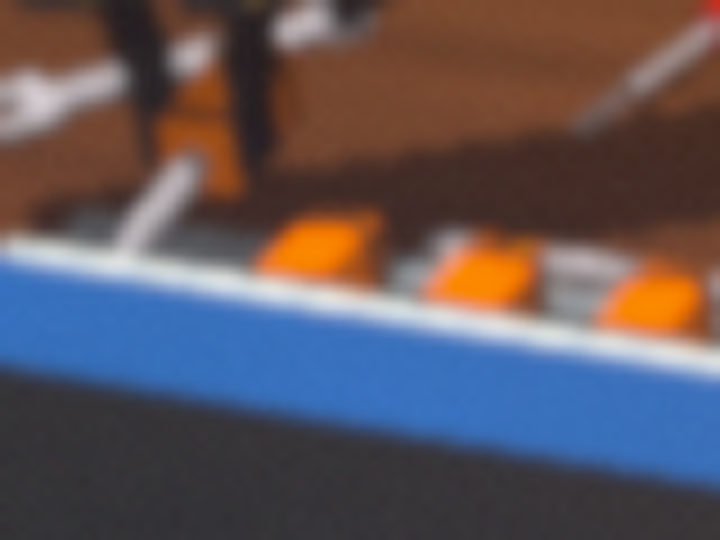

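>>> {"op": "play_rows", "data": {"rows": [[[-2.2, 3.4, 0, 1.3, 0], [0, 0, 0, 0, 0]]]}}

```text
time: 47.98
eef_pos: [0.5438, -0.3236, 0.0743]
eef_rot: [-1.449, 0.107, -1.578]
force: [0.2, -1.0, -1.7]
opening: 0.344
```

```bash
python3 -c "
from h import *
s=st()
im=get_image('top');crop(im,340,130,440,230,6,'pics/g9.png')
"
```

```text
t47.98 pos [ 543.8 -323.6   74.3] yaw -90.39 rp [-83.    6.1] F [ 0.2 -1.  -1.7] op 0.344
```

View pics/g9.png

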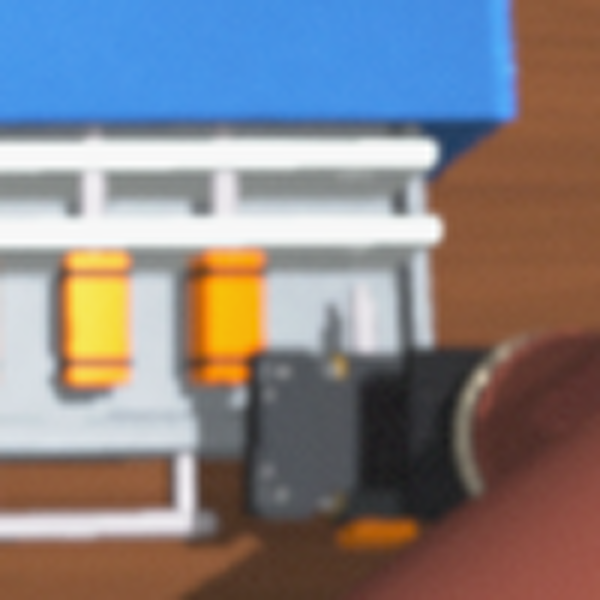

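>>> {"op": "play_rows", "data": {"rows": [[[0.5, 1.3, 10, 0, 0], [0, 1.3, 8, 0, 0], [0, 0, 0, 0, 0]]]}}

```text
time: 48.4
eef_pos: [0.5639, -0.3241, 0.074]
eef_rot: [-1.449, 0.107, -1.576]
force: [0.3, -0.0, -2.1]
opening: 0.346
```

```bash
python3 -c "
from h import *
s=st()
im=get_image('top');crop(im,340,130,440,230,6,'pics/g10.png')
"
```

```text
t48.40 pos [ 563.9 -324.1   74. ] yaw -90.31 rp [-83.    6.1] F [ 0.3 -0.  -2.1] op 0.346
```

View pics/g10.png

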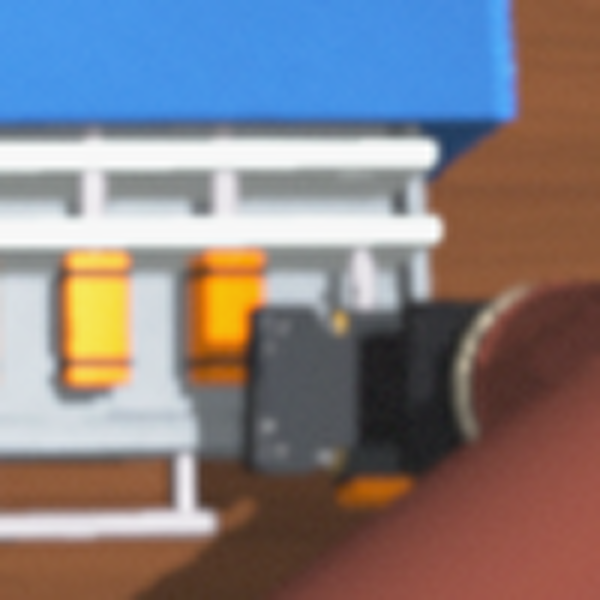

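>>> {"op": "play_rows", "data": {"rows": [[[0, 1.3, 8, 0, 0], [0, 1.0, 6, 0, 0], [0, 0, 0, 0, 0]]]}}

```text
time: 48.82
eef_pos: [0.5786, -0.3242, 0.0733]
eef_rot: [-1.449, 0.107, -1.577]
force: [0.2, 0.0, -1.0]
opening: 0.349
```

```bash
python3 -c "
from h import *
s=st()
im=get_image('top');crop(im,340,130,440,230,6,'pics/g11.png')
"
```

```text
t48.83 pos [ 578.6 -324.2   73.3] yaw -90.34 rp [-83.    6.1] F [ 0.2  0.  -1. ] op 0.349
```

View pics/g11.png

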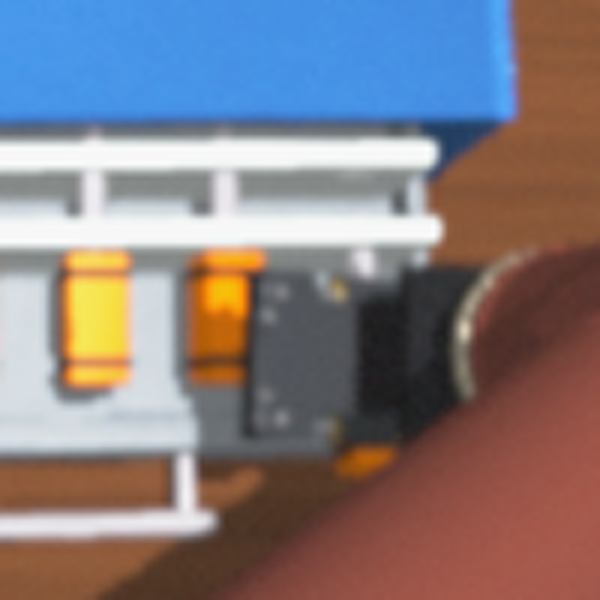

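>>> {"op": "play_rows", "data": {"rows": [[[0, 1.7, 10, 0, 0], [0, 1.7, 9, 0, 0], [0, 0, 0, 0, 0]]]}}

```text
time: 49.25
eef_pos: [0.5991, -0.3242, 0.0722]
eef_rot: [-1.449, 0.107, -1.577]
force: [0.7, -0.2, -1.9]
opening: 0.352
```

```bash
python3 -c "
from h import *
s=st()
im=get_image('top');crop(im,340,130,440,230,6,'pics/g12.png')
"
```

```text
t49.25 pos [ 599.1 -324.2   72.2] yaw -90.35 rp [-83.    6.1] F [ 0.7 -0.2 -1.9] op 0.352
```

View pics/g12.png

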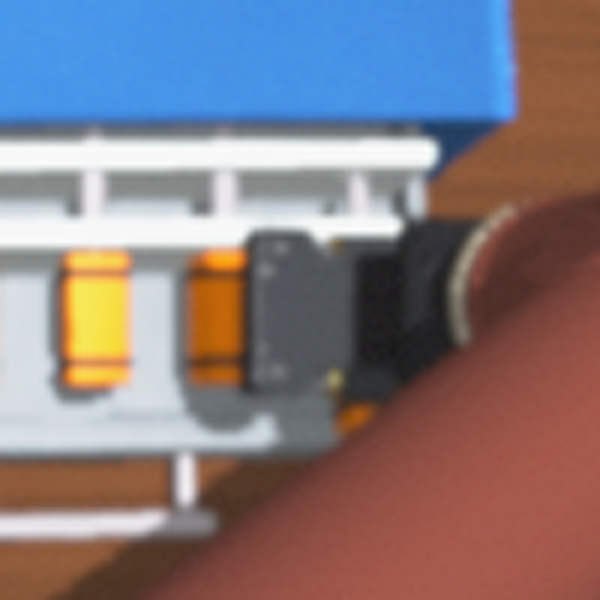

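>>> {"op": "play_rows", "data": {"rows": [[[0, 1.5, 9, 0, 0], [0, 1.4, 8, 0, 0], [0, 0, 0, 0, 0]]]}}

```text
time: 49.68
eef_pos: [0.617, -0.3244, 0.0713]
eef_rot: [-1.449, 0.107, -1.577]
force: [0.2, -0.2, -1.0]
opening: 0.351
```

```bash
python3 -c "
from h import *
s=st()
im=get_image('top');crop(im,340,130,440,230,6,'pics/g13.png')
"
```

```text
t49.67 pos [ 617.  -324.4   71.3] yaw -90.38 rp [-83.    6.1] F [ 0.2 -0.2 -1. ] op 0.351
```

View pics/g13.png

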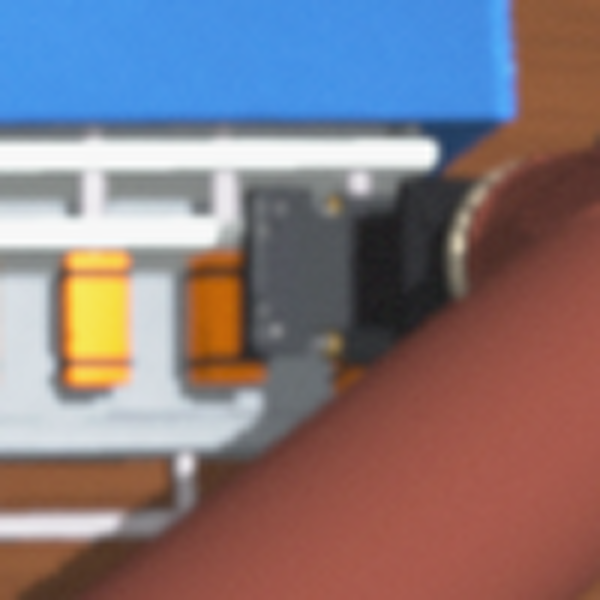

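>>> {"op": "play_rows", "data": {"rows": [[[0, 1.2, 8, 0, 0], [0, 0.6, 4, 0, 0], [0, 0.5, 4, 0, 0], [0, 0, 0, 0, 0]]]}}

```text
time: 50.22
eef_pos: [0.632, -0.3246, 0.0709]
eef_rot: [-1.452, 0.109, -1.579]
force: [0.6, 0.6, 0.3]
opening: 0.348
```

```bash
python3 -c "
from h import *
s=st()
im=get_image('top');crop(im,340,130,440,230,6,'pics/g14.png')
"
```

```text
t50.23 pos [ 632.  -324.6   70.9] yaw -90.46 rp [-83.2   6.2] F [0.6 0.6 0.3] op 0.348
```

View pics/g14.png

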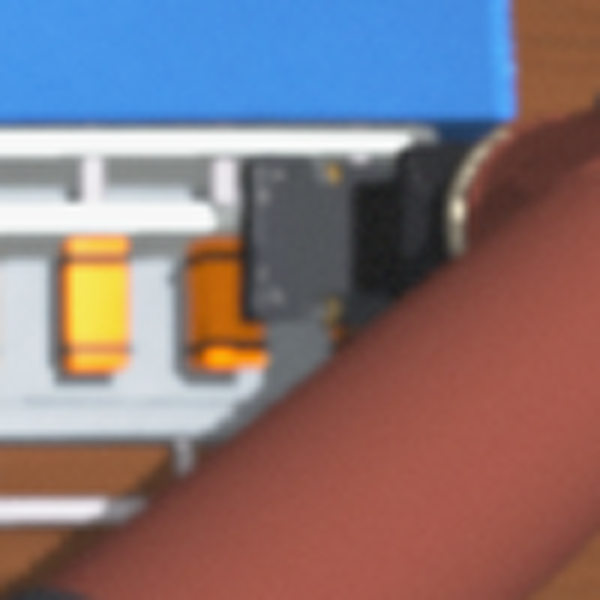

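>>> {"op": "play_rows", "data": {"rows": [[[0, 0, 0, 0, 0.5], [0, 0, 0, 0, 0.5], [0, -20, 0, 0, 0.5], [0, -50, 0, 0, 0.5], [0, -30, 0, 0, 0.5]]]}}

```text
time: 50.9
eef_pos: [0.6192, -0.3355, 0.1733]
eef_rot: [-1.453, 0.109, -1.579]
force: [-0.2, 0.1, -0.2]
opening: 0.498
```

>>> {"op": "play_rows", "data": {"rows": [[[-30, 0, -50, 0, 0.5], [-30, 0, -50, 0, 0.3], [-30, 0, -50, 0, 0], [-30, 0, -20, 0, 0], [0, 0, 0, 0, 0]]]}}

```text
time: 51.52
eef_pos: [0.46, -0.2256, 0.177]
eef_rot: [-1.441, 0.108, -1.583]
force: [0.9, 0.7, 0.1]
opening: 0.128
```

```bash
python3 -c "
from h import *
s=st();print(np.round(s['qpos'],2)); go(475,-194,60,-89.1)
im=get_image('top');crop(im,280,80,430,230,4,'pics/h1.png')
"
```

```text
t51.52 pos [ 460.  -225.6  177. ] yaw -90.71 rp [-82.6   6.2] F [0.9 0.7 0.1] op 0.128
[-0.82  0.02  1.34  1.96 -0.19  1.13 -0.99]
tool dx -31.8 dy 117.0 dz 14.6 turn -1.61
```

View pics/h1.png

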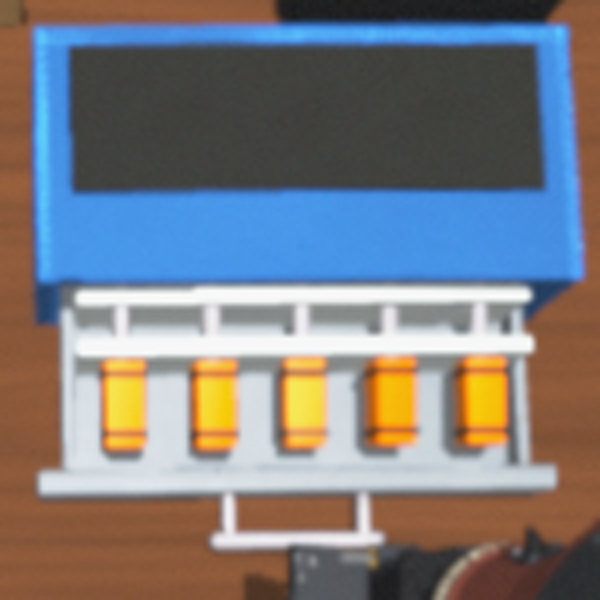

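>>> {"op": "play_rows", "data": {"rows": [[[-8, 40, 0, 0, 0], [-5, 40, -2, 0, 0], [0, 30, -2, 0, 0], [0, 0, 0, 0, 0]]]}}

```text
time: 52.08
eef_pos: [0.4742, -0.2104, 0.067]
eef_rot: [-1.441, 0.099, -1.592]
force: [-0.3, -0.9, -0.5]
opening: 0.007
```

```bash
python3 -c "
from h import *
s=st();print(np.round(s['qpos'],2)); go(485,-194,16,-89.1)
"
```

```text
t52.08 pos [ 474.2 -210.4   67. ] yaw -91.21 rp [-82.6   5.6] F [-0.3 -0.9 -0.5] op 0.007
[-0.58  0.32  1.17  2.07 -0.56  0.96 -0.71]
tool dx -16.7 dy 51.0 dz 10.4 turn -2.11
```

>>> {"op": "play_rows", "data": {"rows": [[[-10, 28, 0, -2, 0], [-3, 18, 0, 0, 0], [0, 0, 0, 0, 0]]]}}

```text
time: 52.45
eef_pos: [0.4823, -0.2003, 0.0242]
eef_rot: [-1.438, 0.088, -1.563]
force: [-0.3, 0.0, -0.1]
opening: 0.002
```

```bash
python3 -c "
from h import *
s=st();print(np.round(s['qpos'],2)); go(634,-194,18,-89.1)
im=get_image('scene');crop(im,140,150,300,250,5,'pics/h2.png')
"
```

```text
t52.45 pos [ 482.3 -200.3   24.2] yaw -89.56 rp [-82.4   5. ] F [-0.3  0.  -0.1] op 0.002
[-0.51  0.4   1.07  2.09 -0.65  0.88 -0.63]
tool dx -5.1 dy 6.2 dz 151.7 turn -0.46
```

View pics/h2.png

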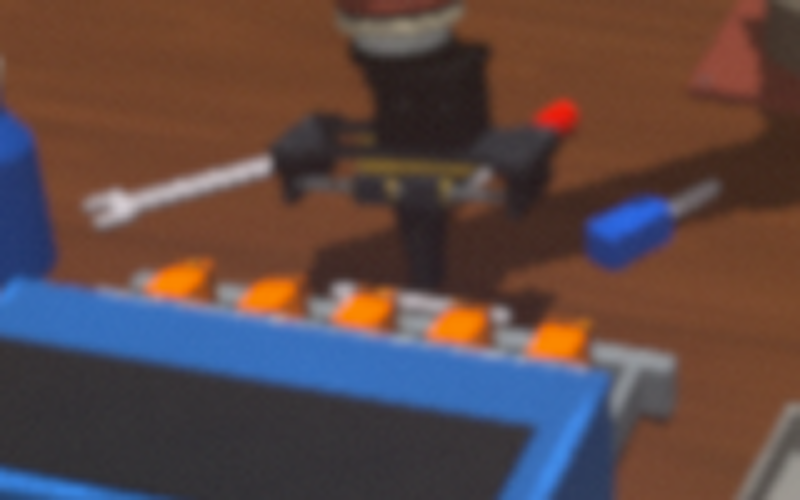

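>>> {"op": "play_rows", "data": {"rows": [[[-3, 8, 0, 0, 0], [0, 1.5, 12, 0, 0], [0, 1.6, 12, 0, 0], [0, 1.6, 12, 0, 0], [0, 0, 0, 0, 0]]]}}

```text
time: 53.12
eef_pos: [0.5226, -0.198, 0.0193]
eef_rot: [-1.437, 0.087, -1.564]
force: [-0.1, 0.4, 0.2]
opening: 0.001
```

```bash
python3 -c "
from h import *
s=st();print(np.round(s['qpos'],2)); go(634,-194,18,-89.1)
"
```

```text
t53.12 pos [ 522.6 -198.    19.3] yaw -89.6 rp [-82.3   5. ] F [-0.1  0.4  0.2] op 0.001
[-0.47  0.47  1.01  2.02 -0.71  0.91 -0.63]
tool dx -3.3 dy 1.3 dz 111.5 turn -0.50
```

>>> {"op": "play_rows", "data": {"rows": [[[0, 1.7, 14, 0, 0], [0, 1.7, 14, 0, 0], [0, 1.7, 14, 0, 0], [0, 1.7, 14, 0, 0], [0, 0, 0, 0, 0]]]}}

```text
time: 53.75
eef_pos: [0.5779, -0.1975, 0.0193]
eef_rot: [-1.443, 0.09, -1.565]
force: [-0.6, -0.0, -0.8]
opening: 0.006
```

```bash
python3 -c "
from h import *
s=st();go(634,-194,18,-89.1)
im=get_image('top');crop(im,280,80,430,230,4,'pics/h3.png')
"
```

```text
t53.75 pos [ 577.9 -197.5   19.3] yaw -89.65 rp [-82.7   5.2] F [-0.6 -0.  -0.8] op 0.006
tool dx -3.2 dy 1.3 dz 56.1 turn -0.55
```

View pics/h3.png

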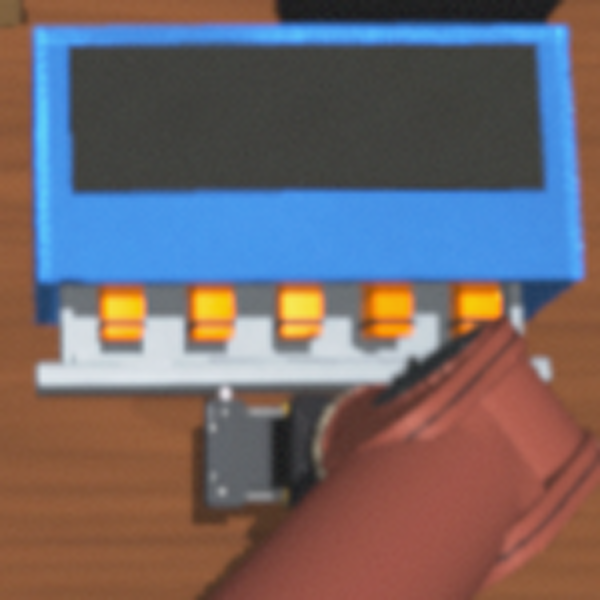

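>>> {"op": "play_rows", "data": {"rows": [[[0, 1.8, 14, 0, 0], [0, 1.7, 12, 0, 0], [0, 1.5, 10, 0, 0], [0, 0, 0, 0, 0]]]}}

```text
time: 54.3
eef_pos: [0.612, -0.1979, 0.0185]
eef_rot: [-1.447, 0.092, -1.567]
force: [-0.4, 0.2, -0.7]
opening: 0.004
```

```bash
python3 -c "
from h import *
s=st();go(634,-194,18,-89.1)
im=get_image('top');crop(im,280,80,430,230,4,'pics/h4.png')
"
```

```text
t54.30 pos [ 612.  -197.9   18.5] yaw -89.79 rp [-82.9   5.3] F [-0.4  0.2 -0.7] op 0.004
tool dx -3.8 dy 0.5 dz 22.0 turn -0.69
```

View pics/h4.png

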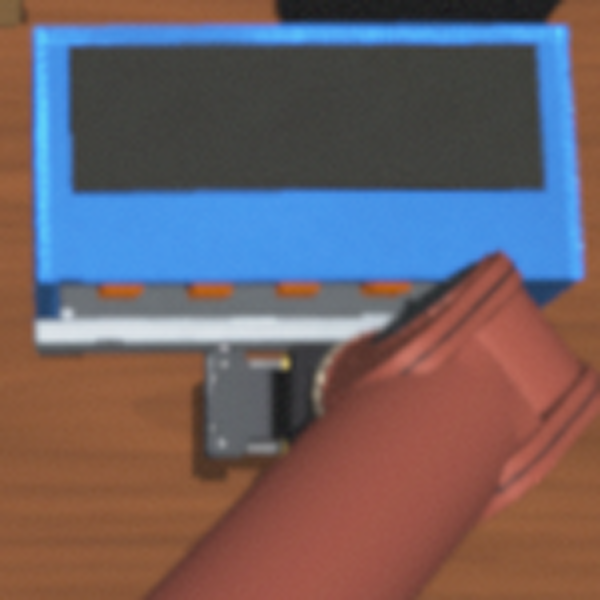

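>>> {"op": "play_rows", "data": {"rows": [[[0, 0.9, 7, 0, 0], [0, 0.9, 6, 0, 0]]]}}

```text
time: 54.6
eef_pos: [0.6205, -0.1984, 0.0176]
eef_rot: [-1.454, 0.094, -1.569]
force: [-23.6, 1.8, 14.7]
opening: 0.006
```

>>> {"op": "play_rows", "data": {"rows": [[[0, 0.7, 5, 0, 0], [0, 0.7, 5, 0, 0]]]}}

```text
time: 54.85
eef_pos: [0.6206, -0.1993, 0.0156]
eef_rot: [-1.472, 0.1, -1.574]
force: [-23.3, 2.7, 15.0]
opening: 0.008
```

>>> {"op": "play_rows", "data": {"rows": [[[0, 0, -15, 0, 0], [0, 0, -40, 0, 0], [0, 0, -40, 0, 0], [0, -10, -30, 0, 0]]]}}

```text
time: 55.35
eef_pos: [0.4942, -0.1991, 0.0129]
eef_rot: [-1.469, 0.098, -1.573]
force: [0.3, -0.3, 0.5]
opening: 0.008
```

>>> {"op": "play_rows", "data": {"rows": [[[0, -60, 0, 0, 0.2], [-10, -60, 0, 0, 0.2], [-50, -20, 0, 0, 0.2], [-60, 0, 0, 0, 0.2], [0, 0, 0, 0, 0.2]]]}}

```text
time: 55.98
eef_pos: [0.4784, -0.1229, 0.1598]
eef_rot: [-1.473, 0.106, -1.577]
force: [0.6, 1.1, 0.3]
opening: 0.197
```

```bash
python3 -c "
from h import *
s=st();print(np.round(s['qpos'],2))
im=get_image('top');cv2.imwrite('pics/i1.png',im);crop(im,280,80,430,230,4,'pics/i2.png')
cv2.imwrite('pics/i3.png',get_image('scene'))
"
```

```text
t55.98 pos [ 478.4 -122.9  159.8] yaw -90.33 rp [-84.4   6.1] F [0.6 1.1 0.3] op 0.197
[-1.05 -0.11  1.28  2.01 -0.03  1.08 -1.34]
```

View pics/i1.png

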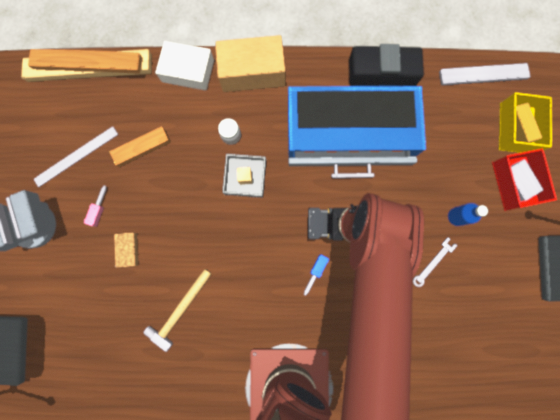

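View pics/i2.png

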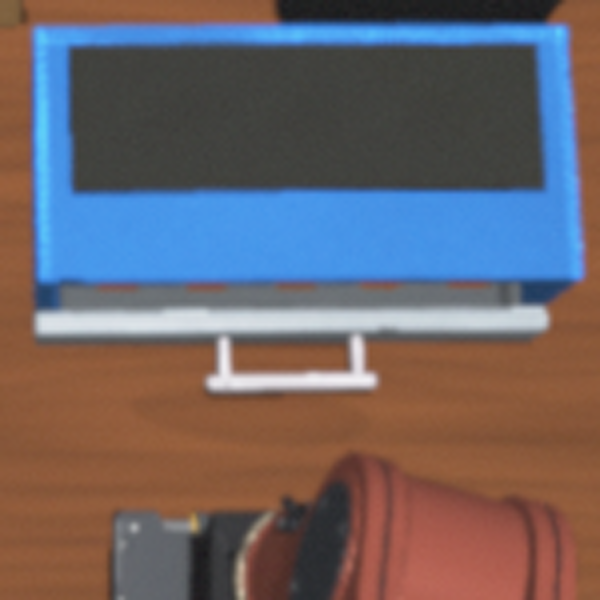

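View pics/i3.png

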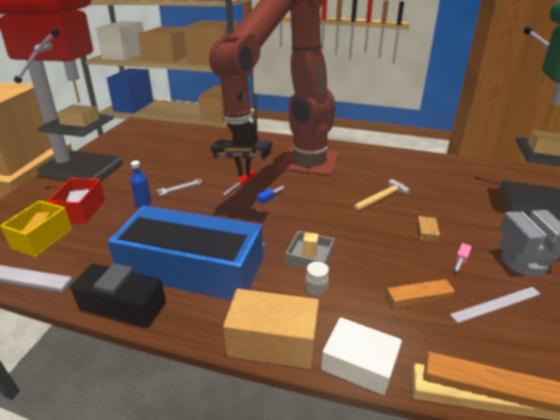

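```bash
python3 -c "
from h import *
f=lambda p:np.array(p,float)/4+[280,80]-0.375
print(np.round(onz('top',f([(36,316),(548,309),(36,335),(548,330)]),.046)*1000,1))
print(np.round(onz('top',f([(208,382),(375,380)]),.033)*1000,1))
print(np.round(onz('top',f([(37,285),(583,280)]),.128)*1000,1))
"
```

```text
[[ 681.7    3.1   46. ]
 [ 689.6 -387.1   46. ]
 [ 667.1    3.1   46. ]
 [ 673.2 -386.4   46. ]]
[[ 634.2 -127.8   33. ]
 [ 636.3 -255.5   33. ]]
[[ 684.     3.7  128. ]
 [ 690.4 -385.4  128. ]]
```

```bash
python3 -c "
from h import *
f=lambda p:np.array(p,float)/4+[280,80]-0.375
print(np.round(onz('top',f([(117,291),(207,291),(295,291),(380,290),(470,289)]),.085)*1000,1))
s=st(); job_done()
"
```

```text
[[ 691.1  -55.5   85. ]
 [ 691.5 -121.6   85. ]
 [ 691.9 -186.3   85. ]
 [ 693.1 -249.2   85. ]
 [ 694.4 -316.1   85. ]]
t56.08 pos [ 477.7 -126.5  159.1] yaw -90.52 rp [-84.5   5.8] F [ 0.4 -0.6 -0.3] op 0.194
the job is handed in; nothing more can be done
```

The kit drawer is tidied and the job was handed in at about 56 s of the 210 s allowed; no verdict was reported.

**What I did:** I stood the offcut upright in the grey tray. All five orange drifts went into the rack, one to a hole, each pushed until the handle met the front plate. I then closed the drawer by pushing its bar until it hit the stop. The stop held at about 23 N of push, with no further motion over two more calls.

**Last checks:**
- **Drawer:** the picture puts the bar at x ≈ 635 mm and the drawer front within about 2 mm of the cabinet front, so it agrees with being fully home.
- **Drifts:** before closing, all five rods showed through both plates. After closing, the handle ends lie about level at x ≈ 691–694 mm, about 5–10 mm in front of where a flush handle would show. I put that down to reading blurred edges at a guessed height. The drifts' height and angle in the holes were not measured after closing.
- **Offcut and other things:** the offcut stands in the tray, and the bystanders and look-alikes look unmoved. The robot was clear of everything.

**What went wrong on the way:**
- The tool slowly tilted as it moved, up to about 12°, because moves turn only about the vertical.
- The fourth drift touched the front plate early and nudged the drawer about 5 mm. I backed it off, realigned it and inserted it cleanly.
- For the fifth drift I turned the gripper half round so the last joint stayed inside its range.

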